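# Find the heavy side of the drum in the bench vise

## Robot

A 7-joint arm with a two-finger parallel gripper is mounted at the origin on the work surface. World frame = base frame: x ahead of the robot, y to its left, z up, the work surface at z = 0. Lengths are in m, angles in rad, forces in N, time in s.
With the tool pointing down it reaches from about 0.425 to 0.875 m from the base axis. Payload 4.7 kg.
Tool frame: the origin (TCP) lies between the finger pads; the fingertips stand 8 mm ahead of it and the grasp point (between the pads) lies 11 mm behind it; z points along the fingers, y is the direction in which the jaws open and shut (so a half turn about z gives the same grasp; the last joint's range is limited). The gripper opens to 87 mm and grips with 3 to 60 N. Pads are 19 mm wide; open, the fingers measure 117 mm over their backs; the gripper's body (75 mm by 190 mm) begins 51 mm behind the grasp point.
Start: joints at [-1.138, 0.321, -0.07, 1.45, 0.023, 1.371, -0.057], TCP at [0.264, 0.594, 0.231] pointing down, gripper open.
Joint ranges: [-2.86, 2.86], [-0.3, 2.09], [-1.38, 1.24], [0.06, 2.45], [-1.56, 4.7], [0.09, 2.05], [-2.69, 2.69]. Speed limits (rad/s): [2.57, 2.57, 3.14, 3.14, 3.14, 3.14, 3.14].

## Interface

Orientations are given as a rotation vector (axis times angle).
In Python, from bench import ctrl, optics, ticket gives the robot as it stands.
- The arm moves only by the tool play_rows, never from a script. Its argument "motion" is a list of rows, each a list of 5 numbers: the closure, from 0 (fully open) to 1 (shut), then the shift along the tool's x, y, z in cm, then the turn about the tool's z in rad. In form: [[jaw, tx, ty, tz, spin], ...]. A call has 1 to 20 rows; each row shifts and turns the commanded pose from where the row before left it, along the tool's axes as they then stand; what a row does not reach is not made up. A row lasts 1/8 s, in which the tool goes at most 62.5 mm and 10.7 degrees, less where a joint would pass 70% of its speed; a pose out of reach is approached as far as the arm can. A call is refused whole if a number of a shift passes 6.25 or a number of a turn 0.188, either way. A call with a gripper value outside its range is refused whole. The fingers move at their own pace and stop on an object; "force" is the grip in N (left out, the last holds). Time passes only in rows, so rows that do not move let the fingers close. It gives the time, the measured TCP pose, the force and the opening at its end, in the units of the state.
- ctrl.get_state(): the state, without advancing time (a new reading comes with each control period).
- optics.get_image(name): name is "side" or "top" or "wrist"; returns the picture (384x512x3 uint8, red, green, blue); there is no depth.
- optics.calibration(name): a dict with "K" (3x3 intrinsics, pixels), "distortion" ([k1, k2, p1, p2, k3] as OpenCV has them; the pictures are not rectified), "pose" (4x4, takes a point from camera to world coordinates); the wrist camera has in their place "hand_eye" (4x4, takes a point from camera to tool coordinates, whose origin is the TCP and whose axes are the flange's). Camera axes: x right, y down, z forward; pixel columns grow to the right and rows downward; lengths in m; the calibration is good to about 2 mm. A picture is of the moment at which its call begins: read the wrist's pose just before it. calibration takes no time and is no camera call.
- ticket.close_job(): hands the job in, once; it reports no verdict.
The state is a dict: "time": time; "joint_positions": joint angles; "qd": joint speeds; "joint_torque": joint torques, N m; "position": TCP position; "tool_rot": TCP orientation; "ft_force": force on the tool from outside, world axes, zero at the start; "torque": the same for the moment, N m; "grip_width": opening from 0.0 (shut) to 1.0 (fully open).
Only numpy, scipy, OpenCV 4.12 (cv2) and the standard library are available. Lean on these libraries where they do the work, as an engineer would, in place of code of your own. Each camera call takes 0.05 s, during which the arm holds its last target.

## Task

The closed metal drum on the tilted spindle in the bench vise has a lead weight hidden inside on one side. Take the drum by its hub, turn it by hand to feel which side is heavy, bring the heavy side to the lowest point and finish still gripping the hub, holding the drum still there, so that a colleague can mark the light side on top. Leave the other things on the bench where they are.

Things in the scene. Friction and masses are not known exactly. Their poses are not given: they have to be found in the camera images.
- vise: small green and yellow bench vise, fixed to the bench, base 124 mm across; origin at the centre of its base on the bench; its z axis points up and its -x axis points horizontally to the side to which the spindle leans (roughly towards the robot)
- spindle: the fixed spindle; origin in the vise's jaws, z along the spindle. The drum (0.64 to 0.95 kg) turns endlessly on it. Nothing outside shows where the weight is, only the torque about the spindle does. Bearing friction (0.26 Nm both ways) is a little more than the torque of the weight (0.14 to 0.21 Nm when the heavy side is level with the axis, nothing when up or down), so the drum stays where it is let go
- hub (a point): point on the drum's axis, half-way along its grip hub (round, 52 mm across, 44 mm long: 22 mm either way of this point); does not turn with the drum. Its z axis points outward along the spindle, 35 degrees (0.61 rad) from vertical. Below the hub is the closed plain grey metal drum, one piece with it, 160 mm across, 36 mm thick, its upper face 22 mm from this point towards the vise
- low_point (a point): lowest point of the drum's rim, half-way through its thickness, down the slope from the hub (along the hub's -x axis), fixed in space: the heavy side must come here
- screwdriver: screwdriver, 170 mm long, lying on the bench: leave it alone
- screw_jar: clear jar with a steel lid, 52 mm across, 65 mm tall: leave it alone
- reel: empty white reel, 84 mm across, 50 mm tall: leave it alone
- tin: blue open tin, 72 mm across, 85 mm tall: leave it alone
- tub: round red tub with a black rim, 97 mm across, 60 mm tall: leave it alone
- marker: black marker pen, 130 mm long, lying on the bench: leave it alone
There are look-alikes about, which are no part of the job. Leave any orange or turquoise look-alike of the vise alone.

How it is judged:
On the way, in this order (a step that is already met when the one before it is completed fails the run):
1. the gripped drum has been turned by hand, its rim at least 25 mm round from where it started (distance of heavy_side from where it was at the start of the episode above 0.025 m and contact force between the fingers and drum above 2 N), for 0.1 s.
2. the heavy side is at the lowest point and held there by the fingers (distance between heavy_side and low_point below 0.028 m and contact force between the fingers and drum above 2 N and angular speed of drum below 0.1 rad/s), for 0.5 s.
At the end, for the whole second after the job is handed in: the drum's heavy side is within about 20 degrees of the lowest point (28 mm at the rim), the drum is still, and the fingers still grip it with more than 2 N (all of step 2); the arm keeps its last pose, push and grip.
It fails at once if a bystander is pushed or knocked more than 30 mm from its place (distance of any of screwdriver, screw_jar, reel, tin, tub, marker from where it was at the start of the episode above 0.03 m).
It also fails if it takes over 72 s, if anything falls off the work surface, if the arm or the gripper's body presses on something with over 40 N, if the wrist force passes 120 N, or if a joint passes its speed limit or range.

## Working session

There is one attempt and no reset: what is moved stays moved. The work goes in short steps, Python scripts to look and compute and a tool call to move; the robot and the scene stay as the last step left them, time stands still between calls to the robot, and variables do not carry over. Pictures are saved under pics/ and viewed, and the job is handed in when it is done.

Besides the shell and the picture viewer there is one more tool, called after "Call:" as a command line: name --pt "numbers of a row" for each row, then --argument value for the rest. play_rows: Moves the arm, as the interface text tells. Its arguments: {"type":"object","properties":{"motion":{"type":"array"},"force":{"type":"number"}},"required":["motion"]}

```bash
mkdir -p pics; ls; python3 - <<'E'
from bench import ctrl,optics
import cv2,numpy as np
np.set_printoptions(precision=4,suppress=True)
for n in ['side','top','wrist']:
    im=optics.get_image(n); cv2.imwrite(f'pics/{n}0.png',im[:,:,::-1])
    print(n,optics.calibration(n))
print(ctrl.get_state())
E
```

```text
pics
side {'K': array([[388.2739,   0.    , 252.9679],
       [  0.    , 388.2739, 192.837 ],
       [  0.    ,   0.    ,   1.    ]]), 'distortion': array([-0.0167,  0.    ,  0.    ,  0.    ,  0.    ]), 'pose': array([[ 0.984 , -0.1226,  0.1289,  0.3842],
       [-0.1768, -0.5926,  0.7858, -0.9839],
       [-0.0199, -0.7961, -0.6049,  0.9026],
       [ 0.    ,  0.    ,  0.    ,  1.    ]])}
top {'K': array([[394.1179,   0.    , 264.0327],
       [  0.    , 394.1179, 190.8149],
       [  0.    ,   0.    ,   1.    ]]), 'distortion': array([0.0042, 0.    , 0.    , 0.    , 0.    ]), 'pose': array([[-0.0161, -0.9931,  0.1162,  0.3838],
       [-0.9998,  0.0146, -0.0138, -0.0125],
       [ 0.012 , -0.1164, -0.9931,  1.4522],
       [ 0.    ,  0.    ,  0.    ,  1.    ]])}
wrist {'K': array([[320.1492,   0.    , 261.0468],
       [  0.    , 320.1492, 196.9058],
       [  0.    ,   0.    ,   1.    ]]), 'distortion': array([-0.059,  0.   ,  0.   ,  0.   ,  0.   ]), 'hand_eye': array([[ 0.0001, -0.9689, -0.2475,  0.0673],
       [ 1.    , -0.0003,  0.0014, -0.0002],
       [-0.0014, -0.2475,  0.9689, -0.1542],
       [ 0.    ,  0.    ,  0.    ,  1.    ]])}
{'time': 0.15, 'joint_positions': array([-1.1379,  0.3217, -0.0701,  1.4514,  0.0226,  1.3708, -0.0569]), 'qd': array([ 0.0004, -0.0014, -0.0003, -0.0044,  0.0012,  0.0002,  0.0012]), 'joint_torque': array([ -0.0003, -49.1795,  -0.4048, -31.2878,  -0.064 ,   0.0405,
         0.0001]), 'position': array([0.2642, 0.5934, 0.2297]), 'tool_rot': array([-0.653 , -3.0728,  0.0023]), 'ft_force': array([0.132 , 0.1017, 0.0522]), 'torque': array([-0.0387,  0.0143,  0.0181]), 'grip_width': 1.0016836444035542}
```

View pics/side0.png

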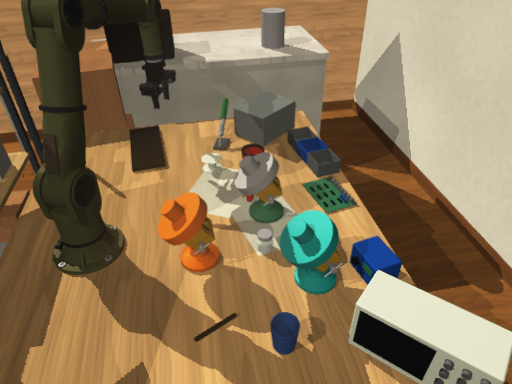

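View pics/top0.png

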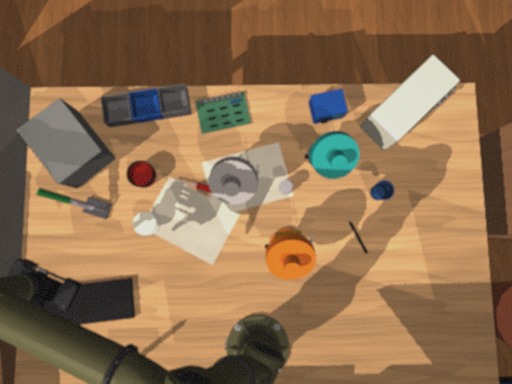

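View pics/wrist0.png

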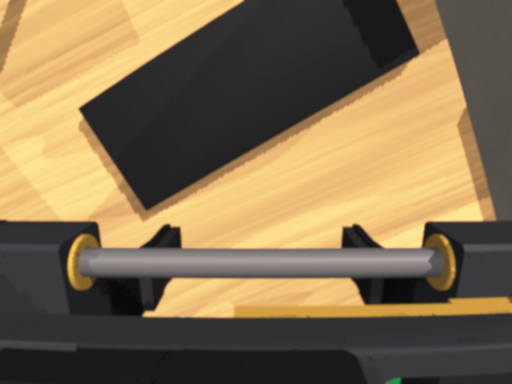

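```bash
python3 - <<'E'
import cv2
a=cv2.imread('pics/side0.png')[135:235,195:295]; b=cv2.imread('pics/top0.png')[135:225,185:305]
cv2.imwrite('pics/c1.png',cv2.resize(a,None,fx=6,fy=6,interpolation=cv2.INTER_CUBIC))
cv2.imwrite('pics/c2.png',cv2.resize(b,None,fx=6,fy=6,interpolation=cv2.INTER_CUBIC))
E
```

```text
(no output)
```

View pics/c1.png

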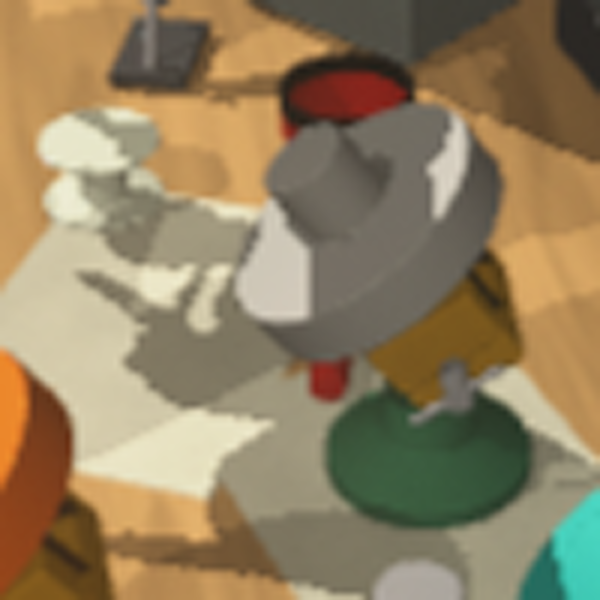

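View pics/c2.png

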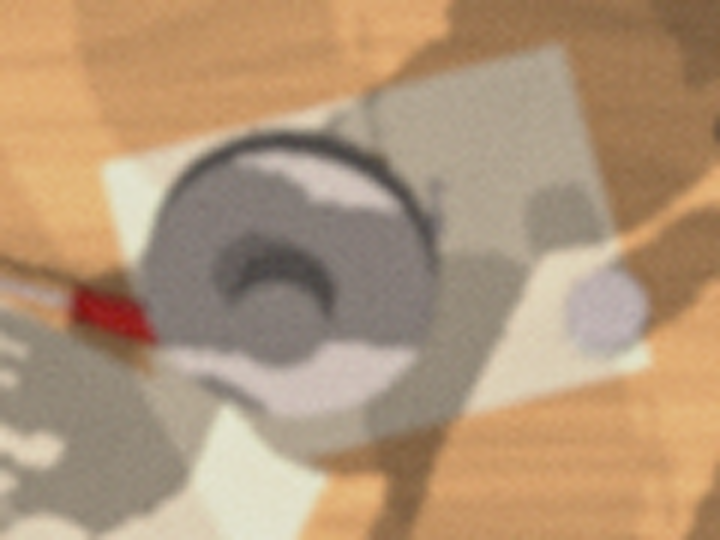

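```bash
cat > h.py <<'E'
import numpy as np,cv2
from bench import ctrl,optics
from scipy.spatial.transform import Rotation as R
np.set_printoptions(precision=4,suppress=True)
def ray(name,px,st=None):
    c=optics.calibration(name)
    p=cv2.undistortPoints(np.array([[px]],float),c['K'],c['distortion'])[0,0]
    if name=='wrist':
        T=np.eye(4);T[:3,:3]=R.from_rotvec(st['tool_rot']).as_matrix();T[:3,3]=st['position'];P=T@c['hand_eye']
    else: P=c['pose']
    d=P[:3,:3]@np.array([p[0],p[1],1]);return P[:3,3],d/np.linalg.norm(d)
def tri(rs):
    A=sum(np.eye(3)-np.outer(d,d) for o,d in rs);b=sum((np.eye(3)-np.outer(d,d))@o for o,d in rs)
    x=np.linalg.solve(A,b);return x,[np.linalg.norm(np.cross(x-o,d)) for o,d in rs]
def proj(name,X,st=None):
    c=optics.calibration(name)
    if name=='wrist':
        T=np.eye(4);T[:3,:3]=R.from_rotvec(st['tool_rot']).as_matrix();T[:3,3]=st['position'];P=T@c['hand_eye']
    else: P=c['pose']
    Q=np.linalg.inv(P);X=np.atleast_2d(X)
    return cv2.projectPoints(X,cv2.Rodrigues(Q[:3,:3])[0],Q[:3,3],c['K'],c['distortion'])[0][:,0]
E
python3 - <<'E'
from h import *
c=lambda p,o:(p[0]/6+o[0]-.4,p[1]/6+o[1]-.4)
t=tri([ray('top',c((282,318),(185,135))),ray('side',c((312,168),(195,135)))]);print('hubtop',t)
f=tri([ray('top',c((290,287),(185,135))),ray('side',c((352,212),(195,135)))]);print('face',f)
a=t[0]-f[0];print(a,np.linalg.norm(a),np.degrees(np.arccos(a[2]/np.linalg.norm(a))),np.degrees(np.arctan2(a[1],a[0])))
# vise base centre in side
o,d=ray('side',c((428,452),(195,135)));print('base@z.02',o+d*((.015-o[2])/d[2]))
s=ctrl.get_state();print(R.from_rotvec(s['tool_rot']).as_matrix())
E
```

```text
hubtop (array([0.5396, 0.0726, 0.216 ]), [np.float64(0.0005898174541732472), np.float64(0.0005898174541732365)])
face (array([0.5604, 0.0703, 0.1859]), [np.float64(0.00036717692948608845), np.float64(0.00036717692948606535)])
[-0.0208  0.0024  0.0301] 0.03670387800036592 34.85395077511717 173.53377635115388
base@z.02 [0.6009 0.0605 0.015 ]
[[-0.9136  0.4067 -0.0005]
 [ 0.4067  0.9136 -0.0014]
 [-0.0001 -0.0015 -1.    ]]
```

Call:
play_rows --pt "0 0 0 -5 0" --pt "0 -2 -1.5 -5 0" --pt "0 -4 -3 -5 0" --pt "0 -4 -3 0 0" --pt "0 -4 -3 0 0" --pt "0 -4 -3 0 0" --pt "0 -4 -3 0 0" --pt "0 -4 -3 0 0" --pt "0 -4 -3 0 0" --pt "0 -4 -3 0 0" --pt "0 -4 -3 0 0" --pt "0 -4 -3 0 0" --pt "0 -3.5 -3 0 0" --pt "0 0 0 0 -0.13" --pt "0 0 0 0 -0.13" --pt "0 0 0 0 0" --pt "0 0 0 0 0" --force 30

```text
time: 2.28
position: [0.5368, 0.0988, 0.3746]
tool_rot: [-0.252, -3.131, 0.0]
ft_force: [-0.2, 0.9, -0.6]
grip_width: 1.003
```

```bash
python3 - <<'E'
from h import *
s=ctrl.get_state();im=optics.get_image('wrist');cv2.imwrite('pics/w1.png',im[:,:,::-1])
print(s);print(R.from_rotvec(s['tool_rot']).as_matrix())
E
```

```text
{'time': 2.275, 'joint_positions': array([-0.5688,  0.0627,  0.3603,  1.4756, -0.0221,  1.6074,  1.2002]), 'qd': array([ 0.0002, -0.0006,  0.0003, -0.0021, -0.0013, -0.0008,  0.0074]), 'joint_torque': array([  0.0893, -32.9815,   0.798 , -31.8233,   0.0249,   0.0866,
         0.0005]), 'position': array([0.5368, 0.0988, 0.3746]), 'tool_rot': array([-0.252 , -3.1313,  0.    ]), 'ft_force': array([-0.2438,  0.9005, -0.5667]), 'torque': array([ 0.0328, -0.0205, -0.0027]), 'grip_width': 1.0029241588634734}
[[-0.9871  0.1599 -0.0002]
 [ 0.1599  0.9871 -0.    ]
 [ 0.0002 -0.     -1.    ]]
```

View pics/w1.png

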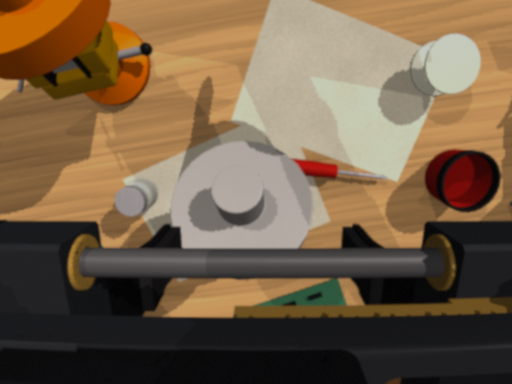

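```bash
python3 - <<'E'
import cv2
a=cv2.imread('pics/w1.png')[135:255,165:325]
cv2.imwrite('pics/c3.png',cv2.resize(a,None,fx=5,fy=5,interpolation=cv2.INTER_CUBIC))
E
```

```text
(no output)
```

View pics/c3.png

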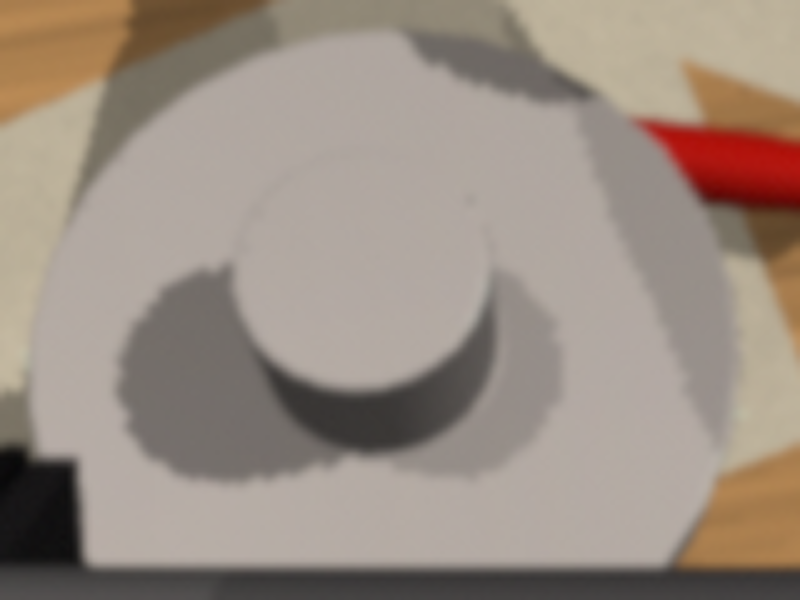

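```bash
python3 - <<'E'
from h import *
s=ctrl.get_state()
c=lambda p,o:(p[0]/6+o[0]-.4,p[1]/6+o[1]-.4)
w=ray('wrist',(237,188.6),s)
rt,rs=ray('top',c((282,318),(185,135))),ray('side',c((312,168),(195,135)))
for q in [[w,rt,rs],[w,rt],[w,rs]]: print(tri(q))
H=tri([w,rt,rs])[0]
th=np.radians(35)
for az in (166,170,174):
  a=np.array([np.sin(th)*np.cos(np.radians(az)),np.sin(th)*np.sin(np.radians(az)),np.cos(th)])
  u=np.cross([0,0,1],a);u/=np.linalg.norm(u);v=np.cross(a,u)
  t=np.linspace(0,2*np.pi,200)[:,None];C=np.cos(t)*u+np.sin(t)*v
  F=H-.044*a
  print(az,F,H-.022*a,H-.2*a)
  for n in('wrist','top','side'):
    e=proj(n,F+.08*C,s);h=proj(n,H+.026*C,s);o,k={'wrist':((165,135),5),'top':((185,135),6),'side':((195,135),6)}[n]
    for E in(e,h): E=(E+.4-o)*k;print(n,E.min(0),E.max(0),end=' ')
    print()
E
```

```text
(array([0.5389, 0.0736, 0.2149]), [np.float64(0.0018195610463833038), np.float64(0.0016633935133924904), np.float64(0.0004259162090857788)])
(array([0.5412, 0.0732, 0.2005]), [np.float64(0.0009920728903139934), np.float64(0.0009920728903140266)])
(array([0.5383, 0.0744, 0.2147]), [np.float64(0.0009697107843615012), np.float64(0.0009697107843615228)])
166 [0.5634 0.0675 0.1789] [0.5512 0.0706 0.1969] [0.6502 0.0459 0.0511]
wrist [ 7.752  41.8356] [713.5001 709.523 ] wrist [229.7358 162.1129] [488.3893 402.081 ] 
top [151.4893 147.7019] [441.8933 412.6084] top [231.722  276.2029] [328.9418 364.2122] 
side [244.1405 121.7989] [479.0196 332.1306] side [273.5122 134.6892] [350.3065 203.2105] 
170 [0.5638 0.0692 0.1789] [0.5514 0.0714 0.1969] [0.6519 0.0537 0.0511]
wrist [18.9702 42.5474] [723.5335 709.8244] wrist [230.3442 162.2331] [488.5659 402.0109] 
top [147.0167 147.5442] [439.3592 411.3917] top [231.348  276.3926] [329.2436 364.0145] 
side [244.6528 117.2431] [479.0381 333.2782] side [273.5961 133.7129] [350.2618 204.21  ] 
174 [0.564  0.071  0.1789] [0.5515 0.0723 0.1969] [0.653  0.0616 0.0511]
wrist [30.5257 42.2159] [733.1815 709.709 ] wrist [231.1617 162.1808] [488.5319 402.0461] 
top [142.7143 147.4558] [436.5692 410.581 ] top [231.0511 276.5131] [329.4715 363.8772] 
side [244.6299 112.8742] [479.0955 334.2273] side [273.5812 132.794 ] [350.3179 205.1491]
```

Call:
play_rows --pt "0 0 0 0 -0.056" --pt "0 -1.17 -2.49 0 0" --pt "0 0 0 4 0" --pt "0 0 0 4 0" --pt "0 0 0 2 0" --pt "0 0 0 0 0" --pt "0 0 0 0 0" --force 50

```text
time: 3.2
position: [0.5466, 0.0729, 0.276]
tool_rot: [0.162, 3.136, 0.001]
ft_force: [0.7, -0.7, 0.5]
grip_width: 0.999
```

```bash
python3 - <<'E'
from h import *
s=ctrl.get_state();im=optics.get_image('wrist');cv2.imwrite('pics/w2.png',im[:,:,::-1])
print(s['position'],s['torque'],s['ft_force'],R.from_rotvec(s['tool_rot']).as_matrix()[:,1])
E
```

```text
[0.5466 0.0729 0.276 ] [0.0626 0.0215 0.0085] [ 0.7253 -0.7332  0.4771] [0.1029 0.9947 0.0006]
```

View pics/w2.png

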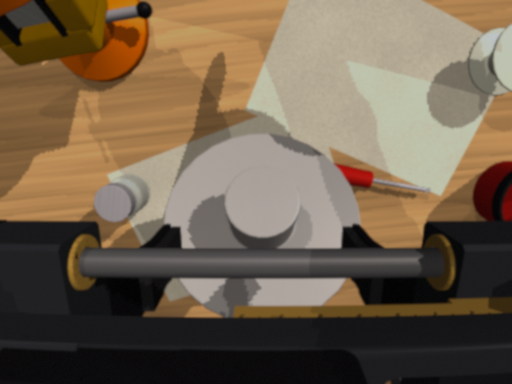

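```bash
python3 - <<'E'
from h import *
s=ctrl.get_state()
print(proj('wrist',[[0.5389,0.0736,0.2149]],s))
w=ray('wrist',(263,203),s)
o,d=w;print(o+d*((.215-o[2])/d[2]))
a=cv2.imread('pics/w2.png')[125:325,155:375]
cv2.imwrite('pics/c4.png',cv2.resize(a,None,fx=3,fy=3,interpolation=cv2.INTER_CUBIC))
E
```

```text
[[260.7333 202.7166]]
[0.5392 0.0752 0.215 ]
```

View pics/c4.png

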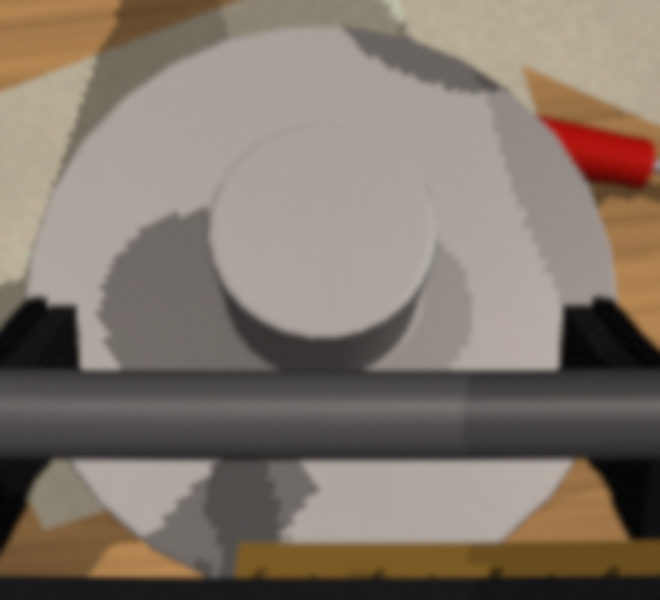

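Call:
play_rows --pt "0 0 0.12 3 0" --pt "0 0 0 3 0" --pt "0 0 0 1.4 0" --pt "0 0 0 0 0" --pt "0 0 0 0 0" --force 50

```text
time: 3.88
position: [0.5471, 0.074, 0.2023]
tool_rot: [0.161, 3.135, 0.001]
ft_force: [0.5, 0.2, -0.4]
grip_width: 1.0
```

```bash
cat > m.py <<'E'
from h import *
th=np.radians(35);az=np.radians(174)
A=np.array([np.sin(th)*np.cos(az),np.sin(th)*np.sin(az),np.cos(th)])
H0=np.array([.5518,.0742,.197])
B=np.zeros(3);BF=np.zeros(3)
def rep(s=None):
    s=s or ctrl.get_state()
    M,F,p=s['torque'],s['ft_force'],s['position'];Rm=R.from_rotvec(s['tool_rot']).as_matrix()
    phi=np.degrees(np.arctan2(Rm[1,1],Rm[0,1]))
    print('t%.2f phi %.1f p %s w %.1fmm F %s M %s | Ma(tcp ref) %.3f Ma(raw) %.3f'%(s['time'],phi-84,p*1000,87*s['grip_width'],F,M,A@(M+np.cross(p-H0,F)),A@M), 'qd7 %.2f q7 %.2f tq7 %.2f'%(s['qd'][6],s['joint_positions'][6],s['joint_torque'][6]))
if __name__=='__main__': rep()
E
python3 m.py; python3 - <<'E'
from h import *
for n in ['side']:
    im=optics.get_image(n)[110:230,180:300]; cv2.imwrite(f'pics/{n}5.png',cv2.resize(im[:,:,::-1],None,fx=5,fy=5))
E
```

```text
t3.88 phi 0.1 p [547.0813  74.0303 202.2668] w 87.0mm F [ 0.5406  0.2422 -0.399 ] M [ 0.0464 -0.0229 -0.0174] | Ma(tcp ref) -0.042 Ma(raw) -0.042 qd7 0.00 q7 1.33 tq7 -0.00
```

View pics/side5.png

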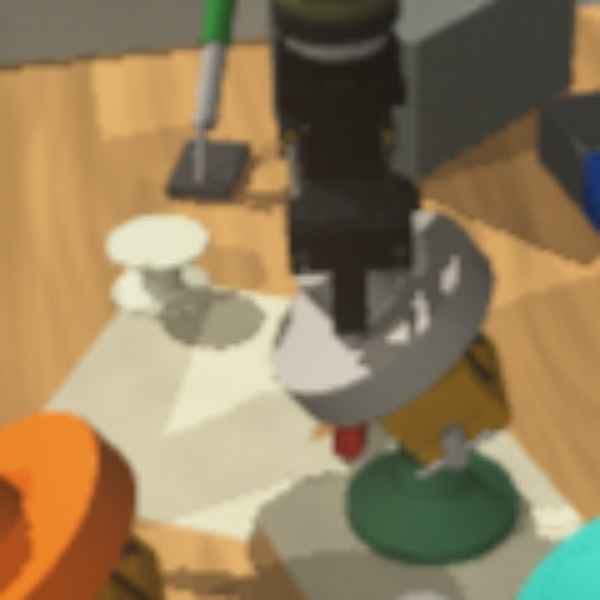

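Call:
play_rows --pt "1 0 0 0 0" --pt "1 0 0 0 0" --pt "1 0 0 0 0" --pt "1 0 0 0 0" --pt "1 0 0 0 0" --pt "1 0 0 0 0" --force 50

```text
time: 4.68
position: [0.5461, 0.0736, 0.2008]
tool_rot: [-0.162, -3.137, 0.001]
ft_force: [-0.1, -1.7, -0.4]
grip_width: 0.585
```

```bash
python3 m.py
```

```text
t4.67 phi 0.1 p [546.0817  73.5777 200.7607] w 50.9mm F [-0.1228 -1.6566 -0.3655] M [-0.2316  0.1154  0.1346] | Ma(tcp ref) 0.253 Ma(raw) 0.249 qd7 0.00 q7 1.33 tq7 -0.09
```

Call:
play_rows --pt "1 0 0 0 0.06" --pt "1 0 0 0 0.06" --pt "1 0 0 0 0.06"

```text
time: 5.05
position: [0.5466, 0.0736, 0.2007]
tool_rot: [0.441, 3.109, 0.001]
ft_force: [1.5, -4.5, -2.9]
grip_width: 0.602
```

```bash
python3 m.py
```

```text
t5.05 phi -10.1 p [546.6479  73.5843 200.7124] w 52.4mm F [ 1.4602 -4.4819 -2.8725] M [ 1.3431 -0.7548  2.0208] | Ma(tcp ref) 0.852 Ma(raw) 0.844 qd7 -0.47 q7 1.15 tq7 -1.42
```

Call:
play_rows --pt "1 0 0 0 0.06" --pt "1 0 0 0 0.06"

```text
time: 5.3
position: [0.5467, 0.0735, 0.2009]
tool_rot: [0.626, 3.077, 0.001]
ft_force: [-2.0, -6.9, 2.1]
grip_width: 0.618
```

```bash
python3 m.py
```

```text
t5.30 phi -17.0 p [546.7077  73.5006 200.8878] w 53.8mm F [-1.9906 -6.9441  2.1256] M [ 1.465  -0.5593  2.197 ] | Ma(tcp ref) 0.944 Ma(raw) 0.930 qd7 -0.47 q7 1.03 tq7 -1.71
```

Call:
play_rows --pt "1 0 0 0 0.06" --pt "1 0 0 0 0.06" --pt "1 0 0 0 0.06"

```text
time: 5.68
position: [0.5462, 0.0738, 0.2015]
tool_rot: [0.899, 3.009, 0.002]
ft_force: [-7.6, -6.7, 3.5]
grip_width: 0.648
```

```bash
python3 m.py
```

```text
t5.67 phi -27.3 p [546.2047  73.7942 201.5259] w 56.4mm F [-7.5648 -6.6874  3.478 ] M [ 1.5561 -0.3827  2.3307] | Ma(tcp ref) 1.009 Ma(raw) 0.999 qd7 -0.47 q7 0.86 tq7 -1.79
```

Call:
play_rows --pt "1 0 0 0 0" --pt "1 0 0 0 0"

```text
time: 5.92
position: [0.5461, 0.0739, 0.2017]
tool_rot: [0.899, 3.01, 0.003]
ft_force: [-5.8, -6.0, 3.9]
grip_width: 0.651
```

```bash
python3 m.py
```

```text
t5.92 phi -27.3 p [546.0783  73.8733 201.6797] w 56.6mm F [-5.7572 -6.0085  3.9388] M [ 1.3394 -0.43    1.4989] | Ma(tcp ref) 0.449 Ma(raw) 0.438 qd7 -0.00 q7 0.86 tq7 -1.55
```

Call:
play_rows --pt "1 0 0.2 0 0" --pt "1 0 0 0 0"

```text
time: 6.18
position: [0.5461, 0.0739, 0.2016]
tool_rot: [-0.9, -3.008, 0.001]
ft_force: [-10.2, -9.3, 5.8]
grip_width: 0.646
```

```bash
python3 m.py
```

```text
t6.17 phi -27.3 p [546.1138  73.874  201.6286] w 56.2mm F [-10.1564  -9.3399   5.783 ] M [0.9085 0.33   1.6278] | Ma(tcp ref) 0.851 Ma(raw) 0.835 qd7 0.00 q7 0.85 tq7 -1.64
```

Call:
play_rows --pt "1 0 0.2 0 0" --pt "1 0 0 0 0"

```text
time: 6.42
position: [0.5462, 0.0739, 0.2015]
tool_rot: [-0.902, -3.006, 0.006]
ft_force: [-14.1, -12.4, 7.9]
grip_width: 0.652
```

```bash
python3 m.py
```

```text
t6.42 phi -27.4 p [546.2366  73.8739 201.5158] w 56.7mm F [-14.0685 -12.3714   7.8664] M [0.212  0.9804 1.5723] | Ma(tcp ref) 1.247 Ma(raw) 1.226 qd7 0.00 q7 0.85 tq7 -1.59
```

```bash
sed -i "s/cross(p-H0,F)),A@M)/cross(p+[0,0,.175]-H0,F)),A@M)/" m.py; python3 - <<'E'
from m import *
D=[([.1,-1.66,-.37],[-.23,.115,.135]),([1.46,-4.48,-2.87],[1.343,-.755,2.02]),([-1.99,-6.94,2.13],[1.465,-.56,2.197]),([-7.56,-6.69,3.48],[1.556,-.383,2.33]),([-5.76,-6.,3.94],[1.34,-.43,1.5]),([-10.16,-9.34,5.78],[.9085,.33,1.628]),([-14.07,-12.37,7.87],[.212,.98,1.572])]
p=np.array([.5463,.0738,.2012])
for F,M in D:
  print([round(float(A@(np.array(M)+np.cross(p+[0,0,L]-H0,F))),3) for L in(.16,.17,.175,.18,.19)])
E
```

```text
[0.101, 0.092, 0.087, 0.083, 0.073]
[0.457, 0.432, 0.42, 0.408, 0.383]
[0.293, 0.252, 0.231, 0.211, 0.17]
[0.327, 0.284, 0.263, 0.241, 0.199]
[-0.153, -0.19, -0.209, -0.228, -0.266]
[-0.098, -0.157, -0.187, -0.216, -0.276]
[-0.016, -0.095, -0.135, -0.174, -0.253]
```

Call:
play_rows --pt "1 0 -0.4 0 0" --pt "1 0 0 0 -0.06" --pt "1 0 0 0 -0.06" --pt "1 0 0 0 -0.06" --pt "1 0 0 0 -0.06"

```text
time: 7.05
position: [0.5465, 0.0735, 0.201]
tool_rot: [0.536, 3.095, 0.001]
ft_force: [-0.1, -1.0, -0.4]
grip_width: 0.614
```

```bash
python3 m.py
```

```text
t7.05 phi -13.6 p [546.4589  73.4901 201.0228] w 53.4mm F [-0.1427 -1.0246 -0.4168] M [-0.2974 -0.3091 -0.6146] | Ma(tcp ref) -0.454 Ma(raw) -0.352 qd7 0.47 q7 1.09 tq7 0.02
```

Call:
play_rows --pt "1 0 0 0 -0.06" --pt "1 0 0 0 -0.06"

```text
time: 7.3
position: [0.5463, 0.0735, 0.2007]
tool_rot: [0.35, 3.122, 0.0]
ft_force: [-0.2, 0.6, 1.0]
grip_width: 0.597
```

```bash
python3 m.py
```

```text
t7.30 phi -6.8 p [546.3495  73.5248 200.7351] w 52.0mm F [-0.1745  0.5616  0.9783] M [-0.2079  0.0487 -0.6642] | Ma(tcp ref) -0.369 Ma(raw) -0.423 qd7 0.47 q7 1.21 tq7 0.19
```

Call:
play_rows --pt "1 0 0 0 -0.06" --pt "1 0 0 0 -0.06"

```text
time: 7.55
position: [0.5462, 0.0735, 0.2006]
tool_rot: [0.163, 3.137, -0.0]
ft_force: [-0.1, 0.9, -0.3]
grip_width: 0.585
```

```bash
python3 m.py
```

```text
t7.55 phi 0.0 p [546.2228  73.5097 200.5849] w 50.9mm F [-0.085   0.8877 -0.3339] M [-0.7464  0.0735 -1.3528] | Ma(tcp ref) -0.593 Ma(raw) -0.678 qd7 0.46 q7 1.33 tq7 0.84
```

Call:
play_rows --pt "1 0 0 0 -0.06" --pt "1 0 0 0 -0.06"

```text
time: 7.8
position: [0.5471, 0.0735, 0.2004]
tool_rot: [-0.023, 3.14, -0.001]
ft_force: [2.1, 2.7, -1.9]
grip_width: 0.598
```

```bash
python3 m.py
```

```text
t7.80 phi 6.8 p [547.1189  73.4856 200.3661] w 52.1mm F [ 2.0792  2.7049 -1.9029] M [-1.4837 -0.2585 -2.0566] | Ma(tcp ref) -0.567 Ma(raw) -0.854 qd7 0.47 q7 1.45 tq7 1.55
```

Call:
play_rows --pt "1 0 0 0 -0.06" --pt "1 0 0 0 -0.06" --pt "1 0 0 0 -0.06"

```text
time: 8.18
position: [0.5472, 0.0736, 0.2005]
tool_rot: [-0.304, 3.125, -0.002]
ft_force: [1.1, 3.8, 1.7]
grip_width: 0.618
```

```bash
python3 m.py
```

```text
t8.18 phi 17.1 p [547.201   73.5919 200.4728] w 53.8mm F [1.0822 3.833  1.7466] M [-1.7476 -0.3991 -2.2908] | Ma(tcp ref) -0.515 Ma(raw) -0.904 qd7 0.47 q7 1.62 tq7 1.96
```

Call:
play_rows --pt "1 0 0 0 -0.06" --pt "1 0 0 0 -0.06"

```text
time: 8.43
position: [0.5472, 0.0736, 0.2006]
tool_rot: [-0.491, 3.101, -0.002]
ft_force: [0.1, 3.7, 0.6]
grip_width: 0.643
```

```bash
python3 m.py
```

```text
t8.43 phi 24.0 p [547.2359  73.5619 200.5647] w 55.9mm F [0.1077 3.6724 0.6143] M [-2.0057 -0.5696 -2.6045] | Ma(tcp ref) -0.662 Ma(raw) -1.023 qd7 0.47 q7 1.74 tq7 2.11
```

Call:
play_rows --pt "1 0 0 0 0.06" --pt "1 0 0 0 0.06" --pt "1 0 0 0 0.06" --pt "1 0 0 0 0.06"

```text
time: 8.93
position: [0.547, 0.0736, 0.2003]
tool_rot: [-0.118, 3.138, -0.001]
ft_force: [2.0, -1.4, -2.7]
grip_width: 0.6
```

```bash
python3 m.py
```

```text
t8.93 phi 10.3 p [547.0302  73.5514 200.342 ] w 52.2mm F [ 1.9958 -1.4019 -2.6822] M [-0.0141 -0.5735  0.3585] | Ma(tcp ref) 0.151 Ma(raw) 0.267 qd7 -0.47 q7 1.51 tq7 0.20
```

Call:
play_rows --pt "1 0 0 0 0.06" --pt "1 0 0 0 0.06"

```text
time: 9.18
position: [0.5462, 0.0736, 0.2006]
tool_rot: [0.069, 3.141, -0.0]
ft_force: [2.1, -1.9, -2.0]
grip_width: 0.589
```

```bash
python3 m.py
```

```text
t9.18 phi 3.5 p [546.2332  73.6047 200.6151] w 51.2mm F [ 2.112  -1.8746 -1.9671] M [ 0.3662 -0.6572  0.6275] | Ma(tcp ref) 0.106 Ma(raw) 0.266 qd7 -0.46 q7 1.39 tq7 -0.10
```

Call:
play_rows --pt "1 0 0 0 0.06" --pt "1 0 0 0 0.06"

```text
time: 9.43
position: [0.5464, 0.0736, 0.2006]
tool_rot: [0.255, 3.131, 0.0]
ft_force: [-0.1, -4.3, -1.9]
grip_width: 0.589
```

```bash
python3 m.py
```

```text
t9.43 phi -3.3 p [546.3505  73.6236 200.6469] w 51.3mm F [-0.0782 -4.3324 -1.9234] M [ 1.0802 -0.3793  1.6625] | Ma(tcp ref) 0.299 Ma(raw) 0.723 qd7 -0.46 q7 1.27 tq7 -1.02
```

Call:
play_rows --pt "1 0 0 0 0.06" --pt "1 0 0 0 0.06"

```text
time: 9.68
position: [0.5462, 0.0737, 0.2006]
tool_rot: [0.441, 3.11, 0.001]
ft_force: [0.3, -5.8, -1.0]
grip_width: 0.603
```

```bash
python3 m.py
```

```text
t9.68 phi -10.1 p [546.2452  73.6794 200.6293] w 52.5mm F [ 0.323  -5.7681 -0.9593] M [ 1.4267 -0.3636  2.011 ] | Ma(tcp ref) 0.253 Ma(raw) 0.812 qd7 -0.47 q7 1.15 tq7 -1.44
```

Call:
play_rows --pt "1 0 0 0 0.06" --pt "1 0 0 0 0.06"

```text
time: 9.93
position: [0.5459, 0.0738, 0.2008]
tool_rot: [-0.626, -3.078, -0.001]
ft_force: [-5.1, -5.6, 2.0]
grip_width: 0.623
```

```bash
python3 m.py
```

```text
t9.93 phi -17.0 p [545.9084  73.7633 200.815 ] w 54.2mm F [-5.1169 -5.6442  2.0078] M [1.5085 0.0367 2.0841] | Ma(tcp ref) 0.245 Ma(raw) 0.849 qd7 -0.47 q7 1.03 tq7 -1.66
```

Call:
play_rows --pt "1 0 0 0 0.08" --pt "1 0 0 0 0.08" --pt "1 0 0 0 0" --pt "0.25 0 0 0 0" --pt "0.25 0 0 0 0" --pt "0.25 0 0 0 -0.18" --pt "0.25 0 0 0 -0.18" --pt "0.25 0 0 0 -0.18" --pt "0.25 0 0 0 -0.18" --pt "0.25 0 0 0 -0.14" --pt "1 0 0 0 0" --pt "1 0 0 0 0" --pt "1 0 0 0 0" --pt "1 0 0 0 0"

```text
time: 11.68
position: [0.5459, 0.0734, 0.2008]
tool_rot: [0.463, -3.107, 0.001]
ft_force: [-4.2, -1.3, 4.1]
grip_width: 0.644
```

```bash
python3 m.py
```

```text
t11.68 phi 22.9 p [545.903   73.4158 200.8333] w 56.0mm F [-4.2392 -1.3224  4.1108] M [-1.1347  0.7679 -0.7618] | Ma(tcp ref) -0.104 Ma(raw) 0.069 qd7 0.01 q7 1.72 tq7 0.80
```

Call:
play_rows --pt "1 0 0 0 0.06" --pt "1 0 0 0 0.06" --pt "1 0 0 0 0.06" --pt "1 0 0 0 0.06"

```text
time: 12.18
position: [0.5463, 0.0736, 0.1997]
tool_rot: [-0.089, 3.14, -0.001]
ft_force: [0.1, -3.6, -2.1]
grip_width: 0.597
```

```bash
python3 m.py
```

```text
t12.18 phi 9.2 p [546.3281  73.5512 199.6702] w 51.9mm F [ 0.0927 -3.6324 -2.1083] M [-0.331   0.0444  0.325 ] | Ma(tcp ref) 0.105 Ma(raw) 0.458 qd7 -0.48 q7 1.49 tq7 0.14
```

Call:
play_rows --pt "1 0 0 0 0.06" --pt "1 0 0 0 0.06"

```text
time: 12.42
position: [0.5461, 0.0736, 0.1996]
tool_rot: [-0.099, -3.14, 0.001]
ft_force: [0.8, -4.6, -5.8]
grip_width: 0.585
```

```bash
python3 m.py
```

```text
t12.43 phi 2.4 p [546.0963  73.6072 199.5768] w 50.9mm F [ 0.8132 -4.6071 -5.8127] M [-0.1954 -0.1913  0.6725] | Ma(tcp ref) 0.211 Ma(raw) 0.651 qd7 -0.47 q7 1.37 tq7 -0.19
```

Call:
play_rows --pt "1 0 0 0 0.06" --pt "1 0 0 0 0.06"

```text
time: 12.68
position: [0.5465, 0.0736, 0.1996]
tool_rot: [0.284, 3.128, -0.0]
ft_force: [0.3, -7.0, -7.5]
grip_width: 0.59
```

```bash
python3 m.py
```

```text
t12.68 phi -4.4 p [546.5445  73.633  199.6149] w 51.3mm F [ 0.2663 -7.0001 -7.5288] M [ 0.6503 -0.8697  1.6246] | Ma(tcp ref) 0.227 Ma(raw) 0.908 qd7 -0.47 q7 1.25 tq7 -1.22
```

Call:
play_rows --pt "1 0 0 0 0.06" --pt "1 0 0 0 0.06"

```text
time: 12.92
position: [0.5466, 0.0736, 0.1998]
tool_rot: [0.47, 3.105, 0.0]
ft_force: [1.3, -6.8, -5.0]
grip_width: 0.604
```

```bash
python3 m.py
```

```text
t12.93 phi -11.2 p [546.6191  73.6038 199.8423] w 52.5mm F [ 1.2761 -6.7514 -4.9786] M [ 1.0977 -0.6786  2.0443] | Ma(tcp ref) 0.362 Ma(raw) 1.008 qd7 -0.47 q7 1.13 tq7 -1.49
```

Call:
play_rows --pt "1 0 0 0 0.06" --pt "1 0 0 0 0.06"

```text
time: 13.18
position: [0.5471, 0.0735, 0.1999]
tool_rot: [0.655, 3.07, 0.001]
ft_force: [4.9, -6.1, -8.8]
grip_width: 0.627
```

```bash
python3 m.py
```

```text
t13.18 phi -18.1 p [547.1064  73.4949 199.8856] w 54.6mm F [ 4.9482 -6.0621 -8.7871] M [ 0.6904 -1.8576  1.4726] | Ma(tcp ref) 0.159 Ma(raw) 0.701 qd7 -0.49 q7 1.01 tq7 -1.10
```

Call:
play_rows --pt "1 0 0 0 0.08" --pt "1 0 0 0 0.08"

```text
time: 13.42
position: [0.5461, 0.074, 0.2009]
tool_rot: [0.9, 3.01, 0.002]
ft_force: [-8.0, -6.5, 6.7]
grip_width: 0.652
```

```bash
python3 m.py
```

```text
t13.43 phi -27.3 p [546.1334  73.9808 200.8897] w 56.7mm F [-8.0129 -6.4956  6.6708] M [0.8081 0.442  1.7978] | Ma(tcp ref) 0.321 Ma(raw) 1.038 qd7 -0.64 q7 0.85 tq7 -1.04
```

Call:
play_rows --pt "1 0 0 0 0" --pt "0.25 0 0 0 0" --pt "0.25 0 0 -0.1 0" --pt "0.25 0 0 0 -0.185" --pt "0.25 0 0 0 -0.185" --pt "0.25 0 0 0 -0.185" --pt "0.25 0 0 0 -0.185" --pt "0.25 0 0 0 -0.185" --pt "1 0 0 0 -0.07" --pt "1 0 0 0 0" --pt "1 0 0 0 0" --pt "1 0 0 0 0.08" --pt "1 0 0 0 0.08" --pt "1 0 0 0 0.08"

```text
time: 15.18
position: [0.5452, 0.0735, 0.2008]
tool_rot: [0.268, -3.128, 0.001]
ft_force: [-2.9, -3.3, -3.3]
grip_width: 0.619
```

```bash
python3 m.py
```

```text
t15.18 phi 15.8 p [545.1817  73.4943 200.7834] w 53.8mm F [-2.91   -3.3468 -3.2812] M [-0.4802  0.5116  0.333 ] | Ma(tcp ref) 0.219 Ma(raw) 0.577 qd7 -0.63 q7 1.60 tq7 0.40
```

Call:
play_rows --pt "1 0 0 0 0.08" --pt "1 0 0 0 0.08"

```text
time: 15.42
position: [0.5455, 0.0736, 0.2003]
tool_rot: [0.018, -3.14, 0.002]
ft_force: [-2.9, -3.9, -3.7]
grip_width: 0.593
```

```bash
python3 m.py
```

```text
t15.43 phi 6.6 p [545.481   73.6014 200.3138] w 51.6mm F [-2.9044 -3.9013 -3.6896] M [-0.389   0.5412  0.4206] | Ma(tcp ref) 0.187 Ma(raw) 0.599 qd7 -0.63 q7 1.44 tq7 0.20
```

Call:
play_rows --pt "1 0 0 0 0.08"

```text
time: 15.55
position: [0.5454, 0.0736, 0.2003]
tool_rot: [-0.107, -3.138, 0.001]
ft_force: [-4.2, -3.9, -0.8]
grip_width: 0.58
```

```bash
python3 m.py
```

```text
t15.55 phi 2.1 p [545.3979  73.6497 200.2651] w 50.5mm F [-4.1968 -3.8766 -0.8104] M [0.0412 0.5766 0.7898] | Ma(tcp ref) 0.237 Ma(raw) 0.658 qd7 -0.62 q7 1.36 tq7 -0.19
```

Call:
play_rows --pt "1 0 0 0 0.08"

```text
time: 15.68
position: [0.5457, 0.0737, 0.2003]
tool_rot: [-0.231, -3.132, 0.001]
ft_force: [-2.7, -5.5, -4.6]
grip_width: 0.589
```

```bash
python3 m.py
```

```text
t15.68 phi -2.4 p [545.6826  73.7304 200.2579] w 51.2mm F [-2.7292 -5.487  -4.5757] M [0.6989 0.1894 1.5716] | Ma(tcp ref) 0.336 Ma(raw) 0.900 qd7 -0.62 q7 1.28 tq7 -0.89
```

Call:
play_rows --pt "1 0 0 0 0.08"

```text
time: 15.8
position: [0.5459, 0.0737, 0.2002]
tool_rot: [-0.355, -3.121, 0.001]
ft_force: [-2.6, -7.1, -2.5]
grip_width: 0.593
```

```bash
python3 m.py
```

```text
t15.80 phi -7.0 p [545.8621  73.7458 200.2389] w 51.6mm F [-2.5783 -7.0904 -2.4536] M [1.0275 0.2035 1.9193] | Ma(tcp ref) 0.282 Ma(raw) 0.998 qd7 -0.62 q7 1.21 tq7 -1.28
```

Call:
play_rows --pt "1 0 0 0 0.08"

```text
time: 15.92
position: [0.5458, 0.0738, 0.2002]
tool_rot: [-0.478, -3.104, 0.0]
ft_force: [-5.3, -6.6, -2.3]
grip_width: 0.607
```

```bash
python3 m.py
```

```text
t15.93 phi -11.5 p [545.8118  73.8052 200.2494] w 52.8mm F [-5.3157 -6.6361 -2.2597] M [1.0982 0.1792 2.0755] | Ma(tcp ref) 0.382 Ma(raw) 1.084 qd7 -0.62 q7 1.13 tq7 -1.45
```

Call:
play_rows --pt "1 0 0 0 0.08"

```text
time: 16.05
position: [0.5455, 0.0739, 0.2004]
tool_rot: [-0.602, -3.082, 0.0]
ft_force: [-2.8, -6.4, -5.9]
grip_width: 0.619
```

```bash
python3 m.py
```

```text
t16.05 phi -16.1 p [545.5285  73.9296 200.4343] w 53.9mm F [-2.8182 -6.4498 -5.932 ] M [ 1.0687 -0.3454  2.0201] | Ma(tcp ref) 0.367 Ma(raw) 1.024 qd7 -0.63 q7 1.05 tq7 -1.36
```

Call:
play_rows --pt "1 0 0 0 0.08" --pt "1 0 0 0 0.08" --pt "1 0 0 0 0.08"

```text
time: 16.42
position: [0.5452, 0.0747, 0.2007]
tool_rot: [-0.964, -2.988, -0.001]
ft_force: [-9.5, -5.9, 1.0]
grip_width: 0.66
```

```bash
python3 m.py
```

```text
t16.43 phi -29.8 p [545.1665  74.6549 200.7047] w 57.5mm F [-9.5369 -5.9349  1.0237] M [1.6202 0.0785 2.5119] | Ma(tcp ref) 0.467 Ma(raw) 1.138 qd7 -0.62 q7 0.81 tq7 -1.87
```

Call:
play_rows --pt "1 0 0 0 0" --pt "0.25 0 0 0 0" --pt "0.25 0 0 0 0" --pt "0.25 0 0 0 -0.185" --pt "0.25 0 0 0 -0.185" --pt "0.25 0 0 0 -0.185" --pt "0.25 0 0 0 -0.185" --pt "0.25 0 0 0 -0.185" --pt "1 0 0 0 -0.11" --pt "1 0 0 0 0" --pt "1 0 0 0 0" --pt "1 0 0 0 0.08" --pt "1 0 0 0 0.08" --pt "1 0 0 0 0.08" --pt "1 0 0 0 0.08" --pt "1 0 0 0 0.08" --pt "1 0 0 0 0.08"

```text
time: 18.55
position: [0.5453, 0.0737, 0.2002]
tool_rot: [-0.114, -3.137, 0.002]
ft_force: [-2.2, -4.5, -4.6]
grip_width: 0.585
```

```bash
python3 m.py
```

```text
t18.55 phi 1.8 p [545.2746  73.6834 200.2244] w 50.9mm F [-2.2249 -4.5312 -4.5655] M [0.0321 0.2878 1.0357] | Ma(tcp ref) 0.383 Ma(raw) 0.847 qd7 -0.63 q7 1.36 tq7 -0.31
```

Call:
play_rows --pt "1 0 0 0 0.08"

```text
time: 18.68
position: [0.5458, 0.0737, 0.2002]
tool_rot: [-0.238, -3.132, 0.001]
ft_force: [2.9, -6.4, -6.7]
grip_width: 0.588
```

```bash
python3 m.py
```

```text
t18.68 phi -2.7 p [545.7789  73.7141 200.1635] w 51.1mm F [ 2.9049 -6.3984 -6.742 ] M [ 0.5632 -0.3611  1.6252] | Ma(tcp ref) 0.398 Ma(raw) 0.988 qd7 -0.62 q7 1.28 tq7 -1.00
```

Call:
play_rows --pt "1 0 0 0 0.08"

```text
time: 18.8
position: [0.5465, 0.0736, 0.2002]
tool_rot: [0.362, 3.12, -0.001]
ft_force: [0.8, -7.0, -8.2]
grip_width: 0.594
```

```bash
python3 m.py
```

```text
t18.80 phi -7.2 p [546.5349  73.6301 200.1725] w 51.7mm F [ 0.8171 -6.9774 -8.1928] M [ 0.7122 -0.8804  1.851 ] | Ma(tcp ref) 0.382 Ma(raw) 1.057 qd7 -0.63 q7 1.20 tq7 -1.32
```

Call:
play_rows --pt "1 0 0 0 0.08"

```text
time: 18.92
position: [0.5471, 0.0735, 0.2003]
tool_rot: [0.486, 3.101, -0.0]
ft_force: [-0.6, -7.8, -6.0]
grip_width: 0.606
```

```bash
python3 m.py
```

```text
t18.93 phi -11.8 p [547.0759  73.4628 200.276 ] w 52.7mm F [-0.6284 -7.7511 -5.9534] M [ 1.0514 -0.5038  2.05  ] | Ma(tcp ref) 0.280 Ma(raw) 1.049 qd7 -0.63 q7 1.12 tq7 -1.50
```

Call:
play_rows --pt "1 0 0 0 0.08"

```text
time: 19.05
position: [0.5466, 0.0736, 0.2006]
tool_rot: [0.609, 3.081, -0.0]
ft_force: [-2.4, -8.4, -3.3]
grip_width: 0.619
```

```bash
python3 m.py
```

```text
t19.05 phi -16.4 p [546.6099  73.5887 200.5667] w 53.8mm F [-2.435  -8.3813 -3.2993] M [ 1.0945 -0.3185  2.4503] | Ma(tcp ref) 0.516 Ma(raw) 1.364 qd7 -0.62 q7 1.04 tq7 -1.72
```

Call:
play_rows --pt "1 0 0 0 0.08"

```text
time: 19.18
position: [0.5462, 0.0737, 0.2009]
tool_rot: [0.731, 3.055, 0.0]
ft_force: [-5.8, -8.1, -0.6]
grip_width: 0.631
```

```bash
python3 m.py
```

```text
t19.18 phi -20.9 p [546.2054  73.7363 200.9439] w 54.9mm F [-5.8233 -8.1172 -0.601 ] M [ 1.2183 -0.0242  2.5122] | Ma(tcp ref) 0.505 Ma(raw) 1.362 qd7 -0.62 q7 0.96 tq7 -1.85
```

Call:
play_rows --pt "1 0 0 0 -0.08" --pt "1 0 0 0 -0.08" --pt "1 0 0 0 -0.08" --pt "1 0 0 0 -0.08" --pt "1 0 0 0 -0.08" --pt "1 0 0 0 -0.08"

```text
time: 19.92
position: [0.5458, 0.0736, 0.2008]
tool_rot: [0.011, -3.14, 0.002]
ft_force: [-3.3, 1.7, 1.7]
grip_width: 0.593
```

```bash
python3 m.py
```

```text
t19.93 phi 6.4 p [545.7844  73.554  200.7764] w 51.6mm F [-3.3415  1.7306  1.7496] M [-1.9744  0.7791 -1.9731] | Ma(tcp ref) -0.312 Ma(raw) -0.443 qd7 0.62 q7 1.44 tq7 1.32
```

Call:
play_rows --pt "1 0 0 0 -0.08"

```text
time: 20.05
position: [0.5457, 0.0735, 0.2008]
tool_rot: [0.136, -3.137, 0.002]
ft_force: [-3.1, 2.5, 2.4]
grip_width: 0.604
```

```bash
python3 m.py
```

```text
t20.05 phi 11.0 p [545.7463  73.519  200.8253] w 52.6mm F [-3.0977  2.5373  2.4044] M [-2.0626  0.7089 -2.0537] | Ma(tcp ref) -0.250 Ma(raw) -0.463 qd7 0.63 q7 1.52 tq7 1.49
```

Call:
play_rows --pt "1 0 0 0 -0.08"

```text
time: 20.18
position: [0.5452, 0.0734, 0.201]
tool_rot: [0.261, -3.128, 0.002]
ft_force: [-2.3, 2.1, -0.6]
grip_width: 0.618
```

```bash
python3 m.py
```

```text
t20.18 phi 15.5 p [545.2492  73.4341 201.0238] w 53.8mm F [-2.3067  2.0901 -0.5881] M [-2.0899  0.1441 -2.1526] | Ma(tcp ref) -0.387 Ma(raw) -0.563 qd7 0.63 q7 1.59 tq7 1.54
```

Call:
play_rows --pt "1 0 0 0 -0.08"

```text
time: 20.3
position: [0.5452, 0.0734, 0.2011]
tool_rot: [0.385, -3.115, 0.002]
ft_force: [-6.7, 1.7, 3.5]
grip_width: 0.627
```

```bash
python3 m.py
```

```text
t20.30 phi 20.1 p [545.1836  73.3533 201.0659] w 54.5mm F [-6.7372  1.7225  3.4774] M [-2.6282  0.935  -2.4026] | Ma(tcp ref) -0.320 Ma(raw) -0.413 qd7 0.63 q7 1.67 tq7 1.74
```

Call:
play_rows --pt "1 0 0 0 -0.08"

```text
time: 20.42
position: [0.5461, 0.0734, 0.201]
tool_rot: [0.51, -3.099, 0.002]
ft_force: [-4.8, 2.2, 2.8]
grip_width: 0.643
```

```bash
python3 m.py
```

```text
t20.43 phi 24.7 p [546.0508  73.4163 200.9826] w 56.0mm F [-4.8118  2.1995  2.7763] M [-2.6988  0.3834 -2.4833] | Ma(tcp ref) -0.310 Ma(raw) -0.472 qd7 0.62 q7 1.75 tq7 1.81
```

Call:
play_rows --pt "1 0 0 0 -0.08"

```text
time: 20.55
position: [0.5455, 0.0732, 0.2013]
tool_rot: [0.633, -3.075, 0.002]
ft_force: [-8.9, 0.5, 6.9]
grip_width: 0.655
```

```bash
python3 m.py
```

```text
t20.55 phi 29.2 p [545.5317  73.1559 201.2726] w 57.0mm F [-8.9305  0.475   6.9485] M [-2.9301  0.7777 -2.5711] | Ma(tcp ref) -0.439 Ma(raw) -0.388 qd7 0.62 q7 1.83 tq7 1.94
```

```bash
cat > fit.py <<'E'
import numpy as np
from scipy.optimize import least_squares
D=[(-1,0,[-10.1,-17,-27.3],[.42,.231,.263]),
(1,0,[-6.8,0,6.8,17.1,24],[-.369,-.593,-.567,-.515,-.662]),
(-1,0,[3.5,-3.3,-10.1,-17],[.106,.299,.253,.245]),
(-1,-49.2,[2.4,-4.4,-11.2,-18.1,-27.3],[.211,.227,.362,.159,.321]),
(-1,-106,[2.1,-2.4,-7,-11.5,-16.1,-29.8],[.237,.336,.282,.382,.367,.467]),
(-1,-165.1,[1.8,-2.7,-7.2,-11.8,-16.4,-20.9],[.383,.398,.382,.28,.516,.505]),
(1,-165.1,[6.4,11,15.5,20.1,24.7,29.2],[-.312,-.25,-.387,-.32,-.31,-.439])]
def rows(D):
    return np.concatenate([np.c_[np.full(len(p),d),np.array(p)+o,t] for d,o,p,t in D])
if __name__=='__main__':
  X=rows(D)
  for g in (.6,.7,.8,.95):
   for T in (.14,.175,.21):
    f=lambda q:-X[:,0]*q[0]-T*np.sin(np.radians(g*(X[:,1]-X[:,0]*4)-q[1]))-X[:,2]   # 4deg lag
    r=min((least_squares(f,[.38,p]) for p in(-90,-130,-60)),key=lambda r:r.cost)
    print(g,T,r.x[0],'psi0/g phi units',r.x[1]/g,'drum deg from now (phi=29.2,off -165):',r.x[1]-g*(29.2-165.1-4),r.cost)
E
python3 fit.py
```

```text
0.6 0.14 0.3753471212909316 psi0/g phi units -134.08521271673598 drum deg from now (phi=29.2,off -165): 3.4888723699584148 0.10462432987572864
0.6 0.175 0.3800731014281571 psi0/g phi units -132.46369420395175 drum deg from now (phi=29.2,off -165): 4.4617834776289556 0.10923196779315297
0.6 0.21 0.38451339009341295 psi0/g phi units -130.9439129949368 drum deg from now (phi=29.2,off -165): 5.373652203037921 0.13150520644383792
0.7 0.14 0.37796705644615924 psi0/g phi units -133.97245314334842 drum deg from now (phi=29.2,off -165): 4.149282799656106 0.10594718445660901
0.7 0.175 0.38541231463626696 psi0/g phi units -136.19919103398564 drum deg from now (phi=29.2,off -165): 2.5905662762100405 0.1146977954080313
0.7 0.21 0.3932930016727516 psi0/g phi units -138.3942263885959 drum deg from now (phi=29.2,off -165): 1.0540415279828608 0.1424377287800183
0.8 0.14 0.3800199501988803 psi0/g phi units -133.68145039247977 drum deg from now (phi=29.2,off -165): 4.974839686016182 0.10954825645519621
0.8 0.175 0.38942828975896565 psi0/g phi units -138.6806878131759 drum deg from now (phi=29.2,off -165): 0.9754497494592869 0.118760882248139
0.8 0.21 0.39940899014553216 psi0/g phi units -143.19537733081285 drum deg from now (phi=29.2,off -165): -2.636301864650278 0.1449030274233405
0.95 0.14 0.38094006337090175 psi0/g phi units -130.46848333536823 drum deg from now (phi=29.2,off -165): 8.959940831400175 0.12117979107292555
0.95 0.175 0.39097277682514325 psi0/g phi units -136.63099030156351 drum deg from now (phi=29.2,off -165): 3.105559213514681 0.12943336822136509
0.95 0.21 0.4011000555730257 psi0/g phi units -141.45199150901766 drum deg from now (phi=29.2,off -165): -1.4743919335667783 0.15035992771416556
```

Call:
play_rows --pt "1 0 0 0 0.08" --pt "1 0 0 0 0.08" --pt "1 0 0 0 0.08" --pt "1 0 0 0 0.08" --pt "1 0 0 0 0.08" --pt "1 0 0 0 0.08" --pt "1 0 0 0 0.08"

```text
time: 21.42
position: [0.5463, 0.0737, 0.2005]
tool_rot: [0.238, 3.132, -0.001]
ft_force: [2.4, -5.6, -4.6]
grip_width: 0.589
```

```bash
python3 m.py
```

```text
t21.43 phi -2.7 p [546.2619  73.6647 200.5216] w 51.2mm F [ 2.3538 -5.615  -4.5831] M [ 0.6129 -0.2864  1.6812] | Ma(tcp ref) 0.487 Ma(raw) 1.010 qd7 -0.62 q7 1.28 tq7 -0.99
```

Call:
play_rows --pt "1 0 0 0 0.08"

```text
time: 21.55
position: [0.5468, 0.0736, 0.2005]
tool_rot: [0.362, 3.119, -0.001]
ft_force: [0.3, -7.2, -4.5]
grip_width: 0.593
```

```bash
python3 m.py
```

```text
t21.55 phi -7.2 p [546.7548  73.5539 200.5453] w 51.6mm F [ 0.3046 -7.225  -4.5434] M [ 0.8721 -0.2856  1.9372] | Ma(tcp ref) 0.367 Ma(raw) 1.072 qd7 -0.62 q7 1.20 tq7 -1.24
```

Call:
play_rows --pt "1 0 0 0 0.08"

```text
time: 21.68
position: [0.5474, 0.0734, 0.2006]
tool_rot: [0.486, 3.101, -0.0]
ft_force: [-0.4, -7.9, -4.5]
grip_width: 0.604
```

```bash
python3 m.py
```

```text
t21.68 phi -11.8 p [547.3512  73.4233 200.6053] w 52.5mm F [-0.4249 -7.9232 -4.4579] M [ 0.8733 -0.481   2.1736] | Ma(tcp ref) 0.467 Ma(raw) 1.253 qd7 -0.62 q7 1.12 tq7 -1.47
```

Call:
play_rows --pt "1 0 0 0 0.08"

```text
time: 21.8
position: [0.5474, 0.0733, 0.2008]
tool_rot: [0.609, 3.079, 0.0]
ft_force: [-1.9, -7.8, -3.4]
grip_width: 0.617
```

```bash
python3 m.py
```

```text
t21.80 phi -16.4 p [547.3774  73.3365 200.7631] w 53.7mm F [-1.935  -7.8449 -3.3856] M [ 1.0784 -0.7666  2.4379] | Ma(tcp ref) 0.540 Ma(raw) 1.336 qd7 -0.62 q7 1.04 tq7 -1.72
```

Call:
play_rows --pt "1 0 0 0 0.08"

```text
time: 21.92
position: [0.5478, 0.073, 0.2008]
tool_rot: [0.733, 3.05, 0.0]
ft_force: [3.6, -7.1, -7.3]
grip_width: 0.631
```

```bash
python3 m.py
```

```text
t21.93 phi -21.0 p [547.8291  73.0317 200.8146] w 54.9mm F [ 3.6274 -7.0751 -7.3072] M [ 0.3153 -1.2621  1.7116] | Ma(tcp ref) 0.484 Ma(raw) 1.147 qd7 -0.65 q7 0.96 tq7 -0.55
```

Call:
play_rows --pt "1 0 0 0 0.08"

```text
time: 22.05
position: [0.5473, 0.0733, 0.2012]
tool_rot: [0.853, 3.02, 0.001]
ft_force: [-3.5, -7.3, 1.3]
grip_width: 0.65
```

```bash
python3 m.py
```

```text
t22.05 phi -25.5 p [547.289   73.3038 201.2444] w 56.5mm F [-3.5286 -7.2704  1.3434] M [ 0.562  -0.2432  1.9421] | Ma(tcp ref) 0.500 Ma(raw) 1.256 qd7 -0.64 q7 0.88 tq7 -1.35
```

Call:
play_rows --pt "1 0 0 0 0" --pt "0.25 0 0 0 0" --pt "0.25 0 0 0 0" --pt "0.25 0 0 0 -0.185" --pt "0.25 0 0 0 -0.185" --pt "0.25 0 0 0 -0.185" --pt "0.25 0 0 0 -0.185" --pt "0.25 0 0 0 -0.185" --pt "1 0 0 0 -0.09" --pt "1 0 0 0 0" --pt "1 0 0 0 0" --pt "1 0 0 0 0.08" --pt "1 0 0 0 0.08" --pt "1 0 0 0 0.08" --pt "1 0 0 0 0.08" --pt "1 0 0 0 0.08" --pt "1 0 0 0 0.08" --pt "1 0 0 0 0.08"

```text
time: 24.3
position: [0.5454, 0.0737, 0.2002]
tool_rot: [-0.153, -3.136, 0.002]
ft_force: [-0.9, -6.0, -4.7]
grip_width: 0.589
```

```bash
python3 m.py
```

```text
t24.30 phi 0.4 p [545.4298  73.6845 200.1785] w 51.2mm F [-0.944  -5.9689 -4.7474] M [0.1101 0.0033 1.3529] | Ma(tcp ref) 0.456 Ma(raw) 1.046 qd7 -0.62 q7 1.33 tq7 -0.59
```

Call:
play_rows --pt "1 0 0 0 0.08"

```text
time: 24.42
position: [0.5457, 0.0737, 0.2001]
tool_rot: [-0.277, -3.128, 0.001]
ft_force: [-2.1, -6.9, -3.2]
grip_width: 0.593
```

```bash
python3 m.py
```

```text
t24.43 phi -4.1 p [545.6793  73.7375 200.1437] w 51.6mm F [-2.0753 -6.8785 -3.2044] M [0.7313 0.2773 1.9315] | Ma(tcp ref) 0.492 Ma(raw) 1.182 qd7 -0.62 q7 1.25 tq7 -1.23
```

Call:
play_rows --pt "1 0 0 0 0.08"

```text
time: 24.55
position: [0.5456, 0.0739, 0.2003]
tool_rot: [-0.401, -3.115, 0.001]
ft_force: [-2.8, -6.7, -5.5]
grip_width: 0.6
```

```bash
python3 m.py
```

```text
t24.55 phi -8.7 p [545.5627  73.8536 200.2763] w 52.2mm F [-2.8408 -6.6587 -5.4657] M [0.7663 0.0232 2.0374] | Ma(tcp ref) 0.556 Ma(raw) 1.233 qd7 -0.63 q7 1.18 tq7 -1.54
```

Call:
play_rows --pt "1 0 0 0 0.08"

```text
time: 24.68
position: [0.5453, 0.0739, 0.2005]
tool_rot: [-0.524, -3.096, 0.001]
ft_force: [-1.9, -6.4, -5.5]
grip_width: 0.614
```

```bash
python3 m.py
```

```text
t24.68 phi -13.2 p [545.2641  73.9401 200.4886] w 53.4mm F [-1.8572 -6.421  -5.5029] M [ 0.7569 -0.3246  2.023 ] | Ma(tcp ref) 0.563 Ma(raw) 1.206 qd7 -0.63 q7 1.10 tq7 -1.50
```

Call:
play_rows --pt "1 0 0 0 0.08"

```text
time: 24.8
position: [0.5452, 0.0741, 0.2005]
tool_rot: [-0.647, -3.072, 0.001]
ft_force: [-6.8, -8.1, 1.3]
grip_width: 0.625
```

```bash
python3 m.py
```

```text
t24.80 phi -17.8 p [545.2144  74.1052 200.5364] w 54.4mm F [-6.8012 -8.1207  1.3217] M [1.2339 0.5203 2.4324] | Ma(tcp ref) 0.464 Ma(raw) 1.320 qd7 -0.63 q7 1.02 tq7 -1.78
```

Call:
play_rows --pt "1 0 0 0 0.08"

```text
time: 24.92
position: [0.5454, 0.0741, 0.2008]
tool_rot: [-0.77, -3.044, 0.0]
ft_force: [-5.0, -7.2, -3.6]
grip_width: 0.636
```

```bash
python3 m.py
```

```text
t24.93 phi -22.4 p [545.3535  74.1316 200.8317] w 55.3mm F [-4.9664 -7.1596 -3.5776] M [ 0.789  -0.1874  2.2266] | Ma(tcp ref) 0.615 Ma(raw) 1.363 qd7 -0.64 q7 0.94 tq7 -1.37
```

Call:
play_rows --pt "1 0 0 0 -0.08" --pt "1 0 0 0 -0.08" --pt "1 0 0 0 -0.08" --pt "1 0 0 0 -0.08" --pt "1 0 0 0 -0.08" --pt "1 0 0 0 -0.08"

```text
time: 25.68
position: [0.5459, 0.0735, 0.2003]
tool_rot: [-0.028, -3.141, 0.002]
ft_force: [2.3, 0.7, -4.9]
grip_width: 0.587
```

```bash
python3 m.py
```

```text
t25.68 phi 5.0 p [545.9398  73.5209 200.2891] w 51.1mm F [ 2.3005  0.7238 -4.8931] M [-1.8945 -0.2438 -1.7161] | Ma(tcp ref) -0.247 Ma(raw) -0.340 qd7 0.62 q7 1.41 tq7 1.11
```

Call:
play_rows --pt "1 0 0 0 -0.08"

```text
time: 25.8
position: [0.5463, 0.0735, 0.2003]
tool_rot: [0.096, -3.14, 0.003]
ft_force: [-1.1, 1.0, -1.5]
grip_width: 0.598
```

```bash
python3 m.py
```

```text
t25.80 phi 9.5 p [546.3492  73.5166 200.2915] w 52.0mm F [-1.0712  1.0246 -1.4705] M [-2.2314  0.368  -2.0845] | Ma(tcp ref) -0.326 Ma(raw) -0.413 qd7 0.62 q7 1.49 tq7 1.36
```

Call:
play_rows --pt "1 0 0 0 -0.08"

```text
time: 25.92
position: [0.5466, 0.0735, 0.2003]
tool_rot: [-0.222, 3.133, -0.003]
ft_force: [5.1, 2.1, -8.4]
grip_width: 0.616
```

```bash
python3 m.py
```

```text
t25.93 phi 14.1 p [546.6042  73.5171 200.2983] w 53.6mm F [ 5.0788  2.0668 -8.4148] M [-2.0762 -1.1936 -2.0119] | Ma(tcp ref) -0.283 Ma(raw) -0.535 qd7 0.63 q7 1.57 tq7 1.46
```

Call:
play_rows --pt "1 0 0 0 -0.08"

```text
time: 26.05
position: [0.5459, 0.0735, 0.2007]
tool_rot: [0.346, -3.121, 0.003]
ft_force: [-4.9, 1.7, 0.4]
grip_width: 0.623
```

```bash
python3 m.py
```

```text
t26.05 phi 18.7 p [545.853   73.4563 200.6608] w 54.2mm F [-4.8771  1.6754  0.3547] M [-2.6429  0.3978 -2.3345] | Ma(tcp ref) -0.273 Ma(raw) -0.381 qd7 0.62 q7 1.65 tq7 1.70
```

Call:
play_rows --pt "1 0 0 0 -0.08"

```text
time: 26.18
position: [0.5452, 0.0733, 0.2011]
tool_rot: [0.471, -3.103, 0.003]
ft_force: [-7.7, 0.3, 5.4]
grip_width: 0.64
```

```bash
python3 m.py
```

```text
t26.18 phi 23.2 p [545.2113  73.3355 201.0516] w 55.7mm F [-7.7052  0.3071  5.4329] M [-2.6328  1.0862 -2.184 ] | Ma(tcp ref) -0.276 Ma(raw) -0.222 qd7 0.63 q7 1.73 tq7 1.50
```

Call:
play_rows --pt "1 0 0 0 -0.08"

```text
time: 26.3
position: [0.5442, 0.073, 0.2017]
tool_rot: [0.594, -3.08, 0.002]
ft_force: [-14.6, -1.5, 12.3]
grip_width: 0.646
```

```bash
python3 m.py
```

```text
t26.30 phi 27.8 p [544.1639  72.9507 201.7351] w 56.2mm F [-14.6492  -1.4524  12.2751] M [-2.8353  2.501  -1.9838] | Ma(tcp ref) -0.156 Ma(raw) 0.142 qd7 0.63 q7 1.81 tq7 1.38
```

Call:
play_rows --pt "1 0 0 0 0" --pt "0.25 0 0 0 0" --pt "0.25 0 0 0 0" --pt "0.25 0 0 0 0.185" --pt "0.25 0 0 0 0.185" --pt "0.25 0 0 0 0.185" --pt "0.25 0 0 0 0.185" --pt "0.25 0 0 0 0.185" --pt "1 0 0 0 0.09" --pt "1 0 0 0 0" --pt "1 0 0 0 0" --pt "1 0 0 0 -0.08" --pt "1 0 0 0 -0.08" --pt "1 0 0 0 -0.08" --pt "1 0 0 0 -0.08" --pt "1 0 0 0 -0.08" --pt "1 0 0 0 -0.08" --pt "1 0 0 0 -0.08"

```text
time: 28.55
position: [0.5454, 0.0736, 0.2004]
tool_rot: [-0.114, -3.137, 0.002]
ft_force: [-2.4, 0.7, -2.9]
grip_width: 0.586
```

```bash
python3 m.py
```

```text
t28.55 phi 1.9 p [545.3823  73.5997 200.4485] w 51.0mm F [-2.4388  0.6961 -2.9072] M [-1.673   0.3834 -1.5826] | Ma(tcp ref) -0.281 Ma(raw) -0.319 qd7 0.63 q7 1.36 tq7 0.78
```

Call:
play_rows --pt "1 0 0 0 -0.08"

```text
time: 28.68
position: [0.5452, 0.0736, 0.2005]
tool_rot: [0.01, -3.139, 0.002]
ft_force: [-5.2, 1.0, 2.6]
grip_width: 0.592
```

```bash
python3 m.py
```

```text
t28.68 phi 6.4 p [545.2213  73.5642 200.5257] w 51.5mm F [-5.2003  1.0323  2.6443] M [-2.1376  1.087  -2.0482] | Ma(tcp ref) -0.350 Ma(raw) -0.393 qd7 0.62 q7 1.44 tq7 1.37
```

Call:
play_rows --pt "1 0 0 0 -0.08"

```text
time: 28.8
position: [0.5451, 0.0735, 0.2006]
tool_rot: [0.135, -3.136, 0.002]
ft_force: [-0.1, 1.5, -3.5]
grip_width: 0.603
```

```bash
python3 m.py
```

```text
t28.80 phi 10.9 p [545.146   73.4841 200.617 ] w 52.4mm F [-0.1336  1.4522 -3.4984] M [-2.1306 -0.1494 -2.0592] | Ma(tcp ref) -0.345 Ma(raw) -0.480 qd7 0.62 q7 1.52 tq7 1.43
```

Call:
play_rows --pt "1 0 0 0 -0.08"

```text
time: 28.92
position: [0.5449, 0.0735, 0.2007]
tool_rot: [0.26, -3.127, 0.002]
ft_force: [-7.2, 1.3, 5.2]
grip_width: 0.615
```

```bash
python3 m.py
```

```text
t28.93 phi 15.5 p [544.8694  73.4504 200.7462] w 53.5mm F [-7.1525  1.2609  5.2131] M [-2.5529  1.3182 -2.3394] | Ma(tcp ref) -0.336 Ma(raw) -0.381 qd7 0.62 q7 1.59 tq7 1.69
```

Call:
play_rows --pt "1 0 0 0 -0.08"

```text
time: 29.05
position: [0.5446, 0.0733, 0.2009]
tool_rot: [0.384, -3.114, 0.002]
ft_force: [-6.1, 1.8, 3.2]
grip_width: 0.626
```

```bash
python3 m.py
```

```text
t29.05 phi 20.1 p [544.5962  73.3002 200.9094] w 54.4mm F [-6.1122  1.7807  3.2227] M [-2.5393  0.9979 -2.3363] | Ma(tcp ref) -0.301 Ma(raw) -0.405 qd7 0.63 q7 1.67 tq7 1.71
```

Call:
play_rows --pt "1 0 0 0 -0.08"

```text
time: 29.18
position: [0.5446, 0.0731, 0.2009]
tool_rot: [0.508, -3.096, 0.002]
ft_force: [-7.3, 0.9, 3.5]
grip_width: 0.647
```

```bash
python3 m.py
```

```text
t29.18 phi 24.6 p [544.6409  73.065  200.9162] w 56.3mm F [-7.3208  0.9185  3.4904] M [-2.8381  0.8233 -2.5812] | Ma(tcp ref) -0.439 Ma(raw) -0.446 qd7 0.63 q7 1.75 tq7 1.82
```

Call:
play_rows --pt "1 0 0 0 -0.06" --pt "0.25 0 0 0 0" --pt "0.25 0 0 0 0" --pt "0.25 0 0 0 0.185" --pt "0.25 0 0 0 0.185" --pt "0.25 0 0 0 0.185" --pt "0.25 0 0 0 0.185" --pt "0.25 0 0 0 0.185" --pt "1 0 0 0 0.09" --pt "1 0 0 0 0" --pt "1 0 0 0 0" --pt "1 0 0 0 -0.08" --pt "1 0 0 0 -0.08" --pt "1 0 0 0 -0.08" --pt "1 0 0 0 -0.08" --pt "1 0 0 0 -0.08" --pt "1 0 0 0 -0.08" --pt "1 0 0 0 -0.08"

```text
time: 31.42
position: [0.5454, 0.0736, 0.1999]
tool_rot: [-0.106, -3.138, 0.002]
ft_force: [-0.6, 0.6, -5.5]
grip_width: 0.587
```

```bash
python3 m.py
```

```text
t31.43 phi 2.1 p [545.4216  73.5755 199.9494] w 51.0mm F [-0.6033  0.584  -5.4591] M [-1.548   0.1787 -1.5746] | Ma(tcp ref) -0.351 Ma(raw) -0.396 qd7 0.62 q7 1.36 tq7 0.87
```

Call:
play_rows --pt "1 0 0 0 -0.08"

```text
time: 31.55
position: [0.5457, 0.0735, 0.1999]
tool_rot: [0.018, -3.14, 0.002]
ft_force: [-1.5, 1.1, -1.2]
grip_width: 0.587
```

```bash
python3 m.py
```

```text
t31.55 phi 6.6 p [545.7222  73.5072 199.8964] w 51.0mm F [-1.478   1.0537 -1.1571] M [-1.9553  0.6163 -2.0381] | Ma(tcp ref) -0.433 Ma(raw) -0.517 qd7 0.62 q7 1.44 tq7 1.32
```

Call:
play_rows --pt "1 0 0 0 -0.08"

```text
time: 31.68
position: [0.5454, 0.0735, 0.2001]
tool_rot: [0.142, -3.136, 0.002]
ft_force: [-5.0, 1.0, 2.0]
grip_width: 0.604
```

```bash
python3 m.py
```

```text
t31.68 phi 11.2 p [545.4293  73.4824 200.094 ] w 52.6mm F [-5.0343  0.9901  2.0304] M [-2.1752  1.0804 -2.1839] | Ma(tcp ref) -0.443 Ma(raw) -0.483 qd7 0.62 q7 1.52 tq7 1.57
```

Call:
play_rows --pt "1 0 0 0 -0.08"

```text
time: 31.8
position: [0.5449, 0.0734, 0.2004]
tool_rot: [0.267, -3.126, 0.002]
ft_force: [-6.6, 0.7, 2.0]
grip_width: 0.612
```

```bash
python3 m.py
```

```text
t31.80 phi 15.8 p [544.8641  73.4211 200.4367] w 53.2mm F [-6.5721  0.715   2.0266] M [-2.5661  1.0988 -2.4801] | Ma(tcp ref) -0.506 Ma(raw) -0.502 qd7 0.62 q7 1.60 tq7 1.77
```

Call:
play_rows --pt "1 0 0 0 -0.08"

```text
time: 31.92
position: [0.5437, 0.0732, 0.201]
tool_rot: [0.391, -3.11, 0.002]
ft_force: [-14.2, 0.1, 11.4]
grip_width: 0.625
```

```bash
python3 m.py
```

```text
t31.93 phi 20.3 p [543.6948  73.1612 200.9993] w 54.4mm F [-14.2432   0.1495  11.4462] M [-2.6784  2.3285 -2.2814] | Ma(tcp ref) -0.340 Ma(raw) -0.201 qd7 0.63 q7 1.68 tq7 1.74
```

Call:
play_rows --pt "1 0 0 0 -0.08"

```text
time: 32.05
position: [0.5427, 0.0728, 0.2018]
tool_rot: [0.515, -3.09, 0.001]
ft_force: [-16.7, -1.4, 14.8]
grip_width: 0.636
```

```bash
python3 m.py
```

```text
t32.05 phi 24.9 p [542.7125  72.7643 201.7846] w 55.4mm F [-16.7191  -1.4159  14.7729] M [-2.7381  3.1513 -2.274 ] | Ma(tcp ref) -0.426 Ma(raw) -0.112 qd7 0.63 q7 1.76 tq7 1.61
```

Call:
play_rows --pt "1 0 0 0 -0.06" --pt "0.25 0 0 0 0" --pt "0.25 0 0 0 0" --pt "0.25 0 0 0 0.185" --pt "0.25 0 0 0 0.185" --pt "0.25 0 0 0 0.185" --pt "0.25 0 0 0 0.185" --pt "0.25 0 0 0 0.185" --pt "1 0 0 0 0.09" --pt "1 0 0 0 0" --pt "1 0 0 0 0" --pt "1 0 0 0 -0.08" --pt "1 0 0 0 -0.08" --pt "1 0 0 0 -0.08" --pt "1 0 0 0 -0.08" --pt "1 0 0 0 -0.08" --pt "1 0 0 0 -0.08" --pt "1 0 0 0 -0.08"

```text
time: 34.3
position: [0.5454, 0.0736, 0.2003]
tool_rot: [-0.099, -3.138, 0.002]
ft_force: [0.6, -0.2, -4.6]
grip_width: 0.584
```

```bash
python3 m.py
```

```text
t34.30 phi 2.4 p [545.4297  73.5974 200.3261] w 50.8mm F [ 0.5833 -0.203  -4.5629] M [-1.57    0.2187 -1.6303] | Ma(tcp ref) -0.443 Ma(raw) -0.427 qd7 0.62 q7 1.37 tq7 1.00
```

Call:
play_rows --pt "1 0 0 0 -0.08"

```text
time: 34.42
position: [0.5463, 0.0735, 0.2002]
tool_rot: [0.025, -3.141, 0.002]
ft_force: [3.4, 0.6, -6.4]
grip_width: 0.594
```

```bash
python3 m.py
```

```text
t34.42 phi 6.9 p [546.3176  73.4966 200.1764] w 51.7mm F [ 3.3934  0.6217 -6.3871] M [-1.8367 -0.5924 -2.0582] | Ma(tcp ref) -0.580 Ma(raw) -0.674 qd7 0.63 q7 1.45 tq7 1.34
```

Call:
play_rows --pt "1 0 0 0 -0.08"

```text
time: 34.55
position: [0.5465, 0.0735, 0.2003]
tool_rot: [-0.15, 3.138, -0.002]
ft_force: [1.9, 1.9, -3.8]
grip_width: 0.606
```

```bash
python3 m.py
```

```text
t34.55 phi 11.5 p [546.4995  73.5223 200.26  ] w 52.7mm F [ 1.9294  1.8632 -3.8154] M [-2.1206 -0.2314 -2.3141] | Ma(tcp ref) -0.499 Ma(raw) -0.700 qd7 0.64 q7 1.52 tq7 1.57
```

Call:
play_rows --pt "1 0 0 0 -0.08"

```text
time: 34.67
position: [0.5463, 0.0735, 0.2004]
tool_rot: [0.275, -3.129, 0.002]
ft_force: [-2.3, 1.6, -1.3]
grip_width: 0.618
```

```bash
python3 m.py
```

```text
t34.67 phi 16.0 p [546.3467  73.5181 200.3985] w 53.8mm F [-2.2942  1.6256 -1.3027] M [-2.2659  0.2537 -2.4473] | Ma(tcp ref) -0.566 Ma(raw) -0.697 qd7 0.62 q7 1.60 tq7 1.70
```

Call:
play_rows --pt "1 0 0 0 -0.08"

```text
time: 34.8
position: [0.5458, 0.0734, 0.2006]
tool_rot: [0.4, -3.114, 0.002]
ft_force: [-0.9, 2.0, -3.7]
grip_width: 0.628
```

```bash
python3 m.py
```

```text
t34.80 phi 20.6 p [545.8029  73.4272 200.6415] w 54.6mm F [-0.9233  2.0336 -3.7173] M [-2.1476 -0.4742 -2.2371] | Ma(tcp ref) -0.452 Ma(raw) -0.636 qd7 0.63 q7 1.68 tq7 1.85
```

Call:
play_rows --pt "1 0 0 0 -0.08"

```text
time: 34.92
position: [0.5466, 0.0734, 0.2005]
tool_rot: [-0.525, 3.097, -0.003]
ft_force: [-3.3, 0.6, 4.9]
grip_width: 0.648
```

```bash
python3 m.py
```

```text
t34.92 phi 25.2 p [546.6037  73.4402 200.5285] w 56.3mm F [-3.3121  0.5877  4.9024] M [-2.2374  0.3773 -2.1055] | Ma(tcp ref) -0.402 Ma(raw) -0.426 qd7 0.63 q7 1.76 tq7 1.69
```

```bash
cat > fit2.py <<'E'
from fit import *
D=D+[(-1,-165.1,[-2.7,-7.2,-11.8,-16.4,-21,-25.5],[.487,.367,.467,.54,.484,.5]),
(-1,-223,[.4,-4.1,-8.7,-13.2,-17.8,-22.4],[.456,.492,.556,.563,.464,.615]),
(1,-223,[5,9.5,14.1,18.7,23.2,27.8],[-.247,-.326,-.283,-.273,-.276,-.156]),
(1,-165,[1.9,6.4,10.9,15.5,20.1,24.6],[-.281,-.35,-.345,-.336,-.301,-.439]),
(1,-107,[2.1,6.6,11.2,15.8,20.3,24.9],[-.351,-.433,-.443,-.506,-.34,-.426]),
(1,-49,[2.4,6.9,11.5,16,20.6,25.2],[-.443,-.58,-.499,-.566,-.452,-.402])]
X=rows(D)
def fit(X,gs,lags,v=0):
  for g in gs:
   for lag in lags:
    f=lambda q:-X[:,0]*q[0]-q[2]*np.sin(np.radians(g*(X[:,1]-X[:,0]*lag)-q[1]))-X[:,2]
    r=min((least_squares(f,[.38,p,.17],bounds=([0,-300,.13],[1,200,.22])) for p in(-90,-130,-60)),key=lambda r:r.cost)
    J=r.jac;C=np.linalg.inv(J.T@J)*2*r.cost/len(X)
    print(g,lag,'f %.3f T %.3f zero(phi units) %.1f +- %.1f drum deg; from now %.1f deg; cost %.4f'%(r.x[0],r.x[2],r.x[1]/g,C[1,1]**.5,r.x[1]-g*(25.2-49-lag),r.cost))
if __name__=='__main__':
  fit(X,(.5,.6,.7,.8,.9),(0,4,10,20))
  for o in sorted(set((x[0],x[1]) for x in D)): print(o,[round(float(np.mean(np.concatenate([x[3] for x in D if (x[0],x[1])==o]))),3)])
E
python3 fit2.py
```

```text
0.5 0 f 0.373 T 0.173 zero(phi units) -126.5 +- 3.3 drum deg; from now -51.4 deg; cost 0.1634
0.5 4 f 0.378 T 0.173 zero(phi units) -126.6 +- 3.2 drum deg; from now -49.4 deg; cost 0.1626
0.5 10 f 0.385 T 0.173 zero(phi units) -126.7 +- 3.2 drum deg; from now -46.5 deg; cost 0.1615
0.5 20 f 0.397 T 0.174 zero(phi units) -126.7 +- 3.2 drum deg; from now -41.5 deg; cost 0.1601
0.6 0 f 0.374 T 0.154 zero(phi units) -127.7 +- 4.0 drum deg; from now -62.3 deg; cost 0.1643
0.6 4 f 0.378 T 0.154 zero(phi units) -127.8 +- 3.9 drum deg; from now -60.0 deg; cost 0.1630
0.6 10 f 0.385 T 0.154 zero(phi units) -127.9 +- 3.9 drum deg; from now -56.5 deg; cost 0.1613
0.6 20 f 0.397 T 0.155 zero(phi units) -127.8 +- 3.9 drum deg; from now -50.4 deg; cost 0.1597
0.7 0 f 0.374 T 0.142 zero(phi units) -128.6 +- 4.6 drum deg; from now -73.4 deg; cost 0.1665
0.7 4 f 0.378 T 0.142 zero(phi units) -128.8 +- 4.6 drum deg; from now -70.7 deg; cost 0.1645
0.7 10 f 0.385 T 0.142 zero(phi units) -128.9 +- 4.5 drum deg; from now -66.6 deg; cost 0.1622
0.7 20 f 0.396 T 0.144 zero(phi units) -128.6 +- 4.5 drum deg
[... 293 characters left out ...]
 -76.5 deg; cost 0.1651
0.8 20 f 0.395 T 0.136 zero(phi units) -128.7 +- 5.0 drum deg; from now -67.9 deg; cost 0.1637
0.9 0 f 0.375 T 0.130 zero(phi units) -128.7 +- 5.8 drum deg; from now -94.4 deg; cost 0.1792
0.9 4 f 0.379 T 0.130 zero(phi units) -128.9 +- 5.7 drum deg; from now -91.0 deg; cost 0.1751
0.9 10 f 0.384 T 0.131 zero(phi units) -128.9 +- 5.6 drum deg; from now -85.6 deg; cost 0.1713
0.9 20 f 0.393 T 0.132 zero(phi units) -127.8 +- 5.6 drum deg; from now -75.6 deg; cost 0.1709
(-1, -223) [0.524]
(-1, -165.1) [0.442]
(-1, -106) [0.345]
(-1, -49.2) [0.256]
(-1, 0) [0.26]
(1, -223) [-0.26]
(1, -165.1) [-0.336]
(1, -165) [-0.342]
(1, -107) [-0.417]
(1, -49) [-0.49]
(1, 0) [-0.541]
```

Call:
play_rows --pt "1 0 0 0 0.08" --pt "1 0 0 0 0.08" --pt "1 0 0 0 0.08" --pt "1 0 0 0 0.08" --pt "1 0 0 0 0.08" --pt "1 0 0 0 0.08" --pt "1 0 0 0 0.08" --pt "1 0 0 0 0.08" --pt "1 0 0 0 0.08" --pt "1 0 0 0 0.08" --pt "1 0 0 0 0.08" --pt "1 0 0 0 0.08" --pt "1 0 0 0 0" --pt "0.25 0 0 0 0" --pt "0.25 0 0 0 0"

```text
time: 36.8
position: [0.5441, 0.0736, 0.2016]
tool_rot: [-0.96, -2.987, 0.003]
ft_force: [-9.5, -3.7, 7.2]
grip_width: 0.736
```

```bash
python3 m.py
```

```text
t36.80 phi -29.6 p [544.0569  73.6456 201.6189] w 64.0mm F [-9.5092 -3.6925  7.1822] M [-0.8176  1.9839  0.085 ] | Ma(tcp ref) 0.199 Ma(raw) 0.655 qd7 0.00 q7 0.81 tq7 -0.11
```

Call:
play_rows --pt "0.25 0 0 0 -0.185"

```text
time: 36.92
position: [0.5465, 0.0747, 0.2018]
tool_rot: [0.674, 3.067, 0.002]
ft_force: [-0.0, -0.4, -0.5]
grip_width: 0.745
```

```bash
python3 m.py
```

```text
t36.92 phi -18.8 p [546.5327  74.6751 201.8286] w 64.8mm F [-0.0455 -0.4221 -0.4932] M [0.0762 0.0075 0.0225] | Ma(tcp ref) -0.067 Ma(raw) -0.025 qd7 1.50 q7 1.00 tq7 -2.01
```

Call:
play_rows --pt "0.25 0 0 0 -0.185"

```text
time: 37.05
position: [0.5468, 0.0754, 0.2017]
tool_rot: [0.384, 3.116, 0.003]
ft_force: [-0.5, 0.2, 0.6]
grip_width: 0.746
```

```bash
python3 m.py
```

```text
t37.05 phi -8.1 p [546.7918  75.4488 201.6646] w 64.9mm F [-0.4951  0.1993  0.5583] M [ 0.103  -0.0118 -0.0087] | Ma(tcp ref) -0.052 Ma(raw) -0.067 qd7 1.46 q7 1.19 tq7 -1.54
```

Call:
play_rows --pt "0.25 0 0 0 -0.185"

```text
time: 37.17
position: [0.5468, 0.0756, 0.2016]
tool_rot: [0.094, 3.138, 0.003]
ft_force: [-0.1, 0.1, 0.3]
grip_width: 0.753
```

```bash
python3 m.py
```

```text
t37.17 phi 2.6 p [546.7802  75.5529 201.5783] w 65.5mm F [-0.1402  0.0802  0.262 ] M [-0.0121  0.0252  0.0841] | Ma(tcp ref) 0.084 Ma(raw) 0.077 qd7 1.46 q7 1.37 tq7 -1.54
```

Call:
play_rows --pt "0.25 0 0 0 -0.185"

```text
time: 37.3
position: [0.5468, 0.0755, 0.2016]
tool_rot: [-0.196, 3.134, 0.003]
ft_force: [-0.7, 0.3, -0.4]
grip_width: 0.753
```

```bash
python3 m.py
```

```text
t37.30 phi 13.2 p [546.8038  75.511  201.5818] w 65.5mm F [-0.6527  0.2978 -0.4193] M [0.0336 0.     0.0315] | Ma(tcp ref) 0.030 Ma(raw) 0.007 qd7 1.46 q7 1.55 tq7 -1.54
```

Call:
play_rows --pt "0.25 0 0 0 -0.185"

```text
time: 37.42
position: [0.5463, 0.0753, 0.2015]
tool_rot: [-0.484, 3.103, 0.002]
ft_force: [-5.9, -1.4, 3.6]
grip_width: 0.754
```

```bash
python3 m.py; python3 - <<'E'
from m import *
for i in range(8):
    optics.get_image('side'); rep()
E
```

```text
t37.42 phi 23.7 p [546.3397  75.282  201.5296] w 65.6mm F [-5.8701 -1.3704  3.6188] M [-0.684   1.4712 -0.221 ] | Ma(tcp ref) 0.104 Ma(raw) 0.297 qd7 1.45 q7 1.74 tq7 -1.31
t37.48 phi 24.0 p [545.8582  74.9676 201.5323] w 65.1mm F [-2.1484  0.4278  2.6187] M [0.0133 0.4722 0.0013] | Ma(tcp ref) 0.042 Ma(raw) 0.022 qd7 -0.30 q7 1.74 tq7 0.14
t37.52 phi 23.4 p [546.1769  75.1699 201.695 ] w 65.2mm F [-2.208   0.4039  2.5951] M [ 0.0704  0.3555 -0.1345] | Ma(tcp ref) -0.112 Ma(raw) -0.129 qd7 -0.13 q7 1.73 tq7 1.09
t37.58 phi 23.2 p [546.2968  75.2184 201.7711] w 65.4mm F [-1.783   0.6618  2.1056] M [ 0.079   0.4311 -0.065 ] | Ma(tcp ref) -0.026 Ma(raw) -0.072 qd7 -0.03 q7 1.73 tq7 0.41
t37.62 phi 23.2 p [546.3319  75.1399 201.7898] w 65.3mm F [-2.0861  0.9118  1.2113] M [ 0.1983  0.4053 -0.0275] | Ma(tcp ref) -0.043 Ma(raw) -0.111 qd7 0.00 q7 1.73 tq7 0.13
t37.67 phi 23.2 p [546.2928  75.1149 201.783 ] w 65.3mm F [-1.9459  1.0735  1.0533] M [ 0.2669  0.3345 -0.0579] | Ma(tcp ref) -0.094 Ma(raw) -0.180 qd7 0.01 q7 1.73 tq7 0.04
t37.73 phi 23.2 p [546.2881  75.0153 201.8062] w 64.9mm F [-1.4929  1.1786  2.1614] M [ 0.3314  0.3739 -0.0749] | Ma(tcp ref) -0.128 Ma(raw) -0.228 qd7 0.01 q7 1.73 tq7 0.01
t37.77 phi 23.3 p [546.2457  74.9513 201.8107] w 65.1mm F [-1.041   2.5994  0.7602] M [ 0.3664  0.3485 -0.0761] | Ma(tcp ref) -0.006 Ma(raw) -0.250 qd7 0.01 q7 1.73 tq7 0.00
t37.83 phi 23.3 p [546.2374  74.8938 201.7951] w 64.9mm F [-0.8881  1.6961  2.0085] M [0.3737 0.3557 0.001 ] | Ma(tcp ref) -0.034 Ma(raw) -0.191 qd7 0.01 q7 1.73 tq7 0.00
```

Call:
play_rows --pt "1 0 -0.15 0 0" --pt "1 0 0 0 0" --pt "1 0 0 0 0" --pt "1 0 0 0 0.08" --pt "1 0 0 0 0.08" --pt "1 0 0 0 0.08" --pt "1 0 0 0 0.08" --pt "1 0 0 0 0.08" --pt "1 0 0 0 0" --pt "0.3 0 0 0 0" --pt "0.3 0 0 0 0"

```text
time: 39.2
position: [0.5471, 0.0707, 0.2019]
tool_rot: [0.155, 3.137, -0.003]
ft_force: [-0.2, 0.0, 0.2]
grip_width: 0.679
```

```bash
python3 m.py
```

```text
t39.20 phi 0.3 p [547.1319  70.681  201.9345] w 59.1mm F [-0.1629  0.0301  0.1667] M [ 0.0382  0.0033 -0.0934] | Ma(tcp ref) -0.097 Ma(raw) -0.098 qd7 -0.00 q7 1.34 tq7 0.01
```

Call:
play_rows --pt "0.3 0 0.29 0 0" --pt "0.28 0 0 0 -0.15" --pt "0.28 0 0 0 -0.15" --pt "0.28 0 0 0 -0.15" --pt "1 0 0 0 0" --pt "1 0 0 0 0" --pt "1 0 0 0 0" --pt "1 0 0 0 0.08" --pt "1 0 0 0 0.08" --pt "1 0 0 0 0.08" --pt "1 0 0 0 0.08" --pt "1 0 0 0 0.08" --pt "1 0 0 0 0.08"

```text
time: 40.83
position: [0.5469, 0.0736, 0.201]
tool_rot: [0.204, 3.135, -0.004]
ft_force: [2.2, -7.0, -6.7]
grip_width: 0.591
```

```bash
python3 m.py
```

```text
t40.83 phi -1.5 p [546.9439  73.5575 201.0311] w 51.4mm F [ 2.1686 -7.014  -6.6759] M [ 0.1606 -0.454   1.4635] | Ma(tcp ref) 0.412 Ma(raw) 1.080 qd7 -0.62 q7 1.30 tq7 -0.79
```

Call:
play_rows --pt "1 0 0 0 0.08"

```text
time: 40.95
position: [0.5474, 0.0735, 0.2009]
tool_rot: [0.328, 3.123, -0.003]
ft_force: [1.6, -7.4, -9.1]
grip_width: 0.591
```

```bash
python3 m.py
```

```text
t40.95 phi -6.0 p [547.3551  73.482  200.9461] w 51.4mm F [ 1.5644 -7.3934 -9.0853] M [ 0.5255 -0.9892  1.9005] | Ma(tcp ref) 0.482 Ma(raw) 1.198 qd7 -0.62 q7 1.22 tq7 -1.30
```

Call:
play_rows --pt "1 0 0 0 0.08"

```text
time: 41.08
position: [0.5471, 0.0734, 0.2012]
tool_rot: [0.452, 3.108, -0.003]
ft_force: [-1.1, -8.8, -2.8]
grip_width: 0.601
```

```bash
python3 m.py
```

```text
t41.08 phi -10.6 p [547.1372  73.4324 201.1527] w 52.3mm F [-1.07   -8.824  -2.7551] M [ 0.8525 -0.3622  2.1947] | Ma(tcp ref) 0.408 Ma(raw) 1.290 qd7 -0.63 q7 1.14 tq7 -1.37
```

Call:
play_rows --pt "1 0 0 0 0.08"

```text
time: 41.2
position: [0.5475, 0.0733, 0.2011]
tool_rot: [0.575, 3.086, -0.003]
ft_force: [1.9, -8.6, -5.6]
grip_width: 0.61
```

```bash
python3 m.py
```

```text
t41.20 phi -15.1 p [547.5002  73.2967 201.1282] w 53.0mm F [ 1.8567 -8.5675 -5.6295] M [ 0.6573 -1.1149  2.2932] | Ma(tcp ref) 0.608 Ma(raw) 1.437 qd7 -0.63 q7 1.06 tq7 -1.52
```

Call:
play_rows --pt "1 0 0 0 0.08"

```text
time: 41.32
position: [0.5479, 0.0731, 0.2012]
tool_rot: [0.698, 3.06, -0.003]
ft_force: [-6.7, -7.0, 4.1]
grip_width: 0.631
```

```bash
python3 m.py
```

```text
t41.33 phi -19.7 p [547.8615  73.1158 201.1874] w 54.9mm F [-6.6822 -6.9502  4.1022] M [0.6888 0.3    1.9027] | Ma(tcp ref) 0.421 Ma(raw) 1.184 qd7 -0.63 q7 0.99 tq7 -1.58
```

Call:
play_rows --pt "1 0 0 0 0.08"

```text
time: 41.45
position: [0.5472, 0.0733, 0.2016]
tool_rot: [0.82, 3.031, -0.003]
ft_force: [-5.8, -10.1, -1.1]
grip_width: 0.645
```

```bash
python3 m.py
```

```text
t41.45 phi -24.3 p [547.2435  73.2769 201.6004] w 56.1mm F [ -5.7865 -10.1302  -1.1255] M [ 0.829  -0.2303  2.4192] | Ma(tcp ref) 0.427 Ma(raw) 1.495 qd7 -0.63 q7 0.91 tq7 -1.72
```

Call:
play_rows --pt "1 0 0 0 0.08"

```text
time: 41.58
position: [0.5461, 0.0738, 0.2024]
tool_rot: [-0.941, -2.996, 0.002]
ft_force: [-8.8, -6.7, 6.5]
grip_width: 0.653
```

```bash
python3 m.py
```

```text
t41.58 phi -28.9 p [546.1033  73.8281 202.3916] w 56.8mm F [-8.7753 -6.6501  6.4717] M [0.4105 0.7861 1.7742] | Ma(tcp ref) 0.519 Ma(raw) 1.266 qd7 -0.65 q7 0.83 tq7 -1.01
```

Call:
play_rows --pt "1 0 0 0 -0.08" --pt "1 0 0 0 -0.08" --pt "1 0 0 0 -0.08" --pt "1 0 0 0 -0.08" --pt "1 0 0 0 -0.08" --pt "1 0 0 0 -0.08"

```text
time: 42.32
position: [0.547, 0.0735, 0.2014]
tool_rot: [0.203, 3.135, -0.003]
ft_force: [0.0, -1.6, -3.3]
grip_width: 0.59
```

```bash
python3 m.py
```

```text
t42.33 phi -1.4 p [546.9885  73.462  201.387 ] w 51.3mm F [ 0.0486 -1.5885 -3.291 ] M [-1.3866 -0.2508 -1.0486] | Ma(tcp ref) -0.241 Ma(raw) -0.083 qd7 0.62 q7 1.30 tq7 0.33
```

Call:
play_rows --pt "1 0 0 0 -0.08"

```text
time: 42.45
position: [0.5476, 0.0734, 0.2013]
tool_rot: [0.079, 3.139, -0.004]
ft_force: [3.7, -0.9, -1.8]
grip_width: 0.589
```

```bash
python3 m.py
```

```text
t42.45 phi 3.1 p [547.5555  73.4371 201.2555] w 51.3mm F [ 3.706  -0.867  -1.8291] M [-1.675  -0.3483 -1.4574] | Ma(tcp ref) -0.304 Ma(raw) -0.259 qd7 0.62 q7 1.38 tq7 0.94
```

Call:
play_rows --pt "1 0 0 0 -0.08"

```text
time: 42.58
position: [0.5478, 0.0735, 0.2012]
tool_rot: [-0.045, 3.14, -0.004]
ft_force: [3.7, 1.0, -3.2]
grip_width: 0.594
```

```bash
python3 m.py
```

```text
t42.58 phi 7.7 p [547.8432  73.5451 201.2248] w 51.7mm F [ 3.6976  1.033  -3.1725] M [-1.8377 -0.6668 -1.9368] | Ma(tcp ref) -0.436 Ma(raw) -0.578 qd7 0.62 q7 1.46 tq7 1.19
```

Call:
play_rows --pt "1 0 0 0 -0.08"

```text
time: 42.7
position: [0.5478, 0.0736, 0.2013]
tool_rot: [-0.17, 3.136, -0.004]
ft_force: [0.5, 0.9, -4.7]
grip_width: 0.607
```

```bash
python3 m.py
```

```text
t42.70 phi 12.2 p [547.7778  73.6354 201.3054] w 52.8mm F [ 0.5173  0.8786 -4.7307] M [-2.2592 -0.5937 -2.1946] | Ma(tcp ref) -0.455 Ma(raw) -0.545 qd7 0.63 q7 1.54 tq7 1.64
```

Call:
play_rows --pt "1 0 0 0 -0.08"

```text
time: 42.82
position: [0.5477, 0.0737, 0.2014]
tool_rot: [-0.295, 3.127, -0.004]
ft_force: [-0.7, 1.9, -0.4]
grip_width: 0.616
```

```bash
python3 m.py
```

```text
t42.83 phi 16.8 p [547.6901  73.7397 201.4269] w 53.6mm F [-0.7344  1.9398 -0.3988] M [-2.5456 -0.1554 -2.4761] | Ma(tcp ref) -0.402 Ma(raw) -0.586 qd7 0.62 q7 1.62 tq7 1.77
```

Call:
play_rows --pt "1 0 0 0 -0.08"

```text
time: 42.95
position: [0.5473, 0.0738, 0.2016]
tool_rot: [-0.42, 3.113, -0.004]
ft_force: [-5.4, 1.2, 5.4]
grip_width: 0.631
```

```bash
python3 m.py
```

```text
t42.95 phi 21.4 p [547.3007  73.7575 201.6326] w 54.9mm F [-5.4221  1.2399  5.4272] M [-2.6193  0.4555 -2.5486] | Ma(tcp ref) -0.501 Ma(raw) -0.566 qd7 0.63 q7 1.69 tq7 1.95
```

Call:
play_rows --pt "1 0 0 0 -0.08"

```text
time: 43.08
position: [0.5469, 0.0737, 0.202]
tool_rot: [0.545, -3.093, 0.004]
ft_force: [-2.3, 0.8, 2.5]
grip_width: 0.643
```

```bash
python3 m.py
```

```text
t43.08 phi 26.0 p [546.9461  73.7055 201.995 ] w 56.0mm F [-2.3043  0.8391  2.4814] M [-1.9133  0.0318 -2.0076] | Ma(tcp ref) -0.493 Ma(raw) -0.551 qd7 0.63 q7 1.78 tq7 1.25
```

```bash
python3 - <<'E'
import fit2
from fit2 import *
D2=D+[(-1,-127.6,[-1.5,-6,-10.6,-15.1,-19.7,-24.3,-28.9],[.412,.482,.408,.608,.421,.427,.519]),(1,-127.6,[3.1,7.7,12.2,16.8,21.4,26],[-.304,-.436,-.455,-.402,-.501,-.493])]
fit(rows(D2),(.55,.65,.75),(0,5,10,20))
# second half only
print('late');fit(rows(D2[8:]),(.55,.65,.75),(0,10))
E
```

```text
0.55 0 f 0.382 T 0.164 zero(phi units) -124.2 +- 3.3 drum deg; from now -55.2 deg; cost 0.2069
0.55 5 f 0.388 T 0.164 zero(phi units) -124.3 +- 3.2 drum deg; from now -52.5 deg; cost 0.2067
0.55 10 f 0.394 T 0.164 zero(phi units) -124.3 +- 3.2 drum deg; from now -49.8 deg; cost 0.2067
0.55 20 f 0.407 T 0.165 zero(phi units) -124.2 +- 3.2 drum deg; from now -44.2 deg; cost 0.2076
0.65 0 f 0.382 T 0.149 zero(phi units) -124.9 +- 3.8 drum deg; from now -65.7 deg; cost 0.2072
0.65 5 f 0.388 T 0.148 zero(phi units) -125.0 +- 3.8 drum deg; from now -62.5 deg; cost 0.2068
0.65 10 f 0.394 T 0.148 zero(phi units) -125.0 +- 3.8 drum deg; from now -59.3 deg; cost 0.2069
0.65 20 f 0.406 T 0.149 zero(phi units) -124.8 +- 3.8 drum deg; from now -52.6 deg; cost 0.2087
0.75 0 f 0.382 T 0.139 zero(phi units) -125.4 +- 4.3 drum deg; from now -76.2 deg; cost 0.2091
0.75 5 f 0.388 T 0.139 zero(phi units) -125.5 +- 4.3 drum deg; from now -72.5 deg; cost 0.2082
0.75 10 f 0.394 T 0.139 zero(phi units) -125.5 +- 4.3 drum deg; from now -68.8 deg; cost 0.2084
0.75 20 f 0.406 T 0.139 zero(phi units) -125.0 +- 4.3 drum deg; from now -60.9 deg; cost 0.2116
late
0.55 0 f 0.403 T 0.150 zero(phi units) -108.3 +- 5.5 drum deg; from now -46.5 deg; cost 0.0815
0.55 10 f 0.414 T 0.149 zero(phi units) -109.2 +- 5.4 drum deg; from now -41.5 deg; cost 0.0834
0.65 0 f 0.402 T 0.137 zero(phi units) -109.1 +- 6.1 drum deg; from now -55.4 deg; cost 0.0808
0.65 10 f 0.413 T 0.135 zero(phi units) -110.0 +- 6.0 drum deg; from now -49.5 deg; cost 0.0833
0.75 0 f 0.401 T 0.130 zero(phi units) -110.7 +- 6.6 drum deg; from now -65.2 deg; cost 0.0805
0.75 10 f 0.412 T 0.130 zero(phi units) -111.9 +- 6.3 drum deg; from now -58.5 deg; cost 0.0836
```

Call:
play_rows --pt "1 0 0 0 0.08" --pt "1 0 0 0 0.08" --pt "1 0 0 0 0.08" --pt "1 0 0 0 0.08" --pt "1 0 0 0 0.08" --pt "1 0 0 0 0.08" --pt "1 0 0 0 0.08"

```text
time: 43.95
position: [0.548, 0.0734, 0.2013]
tool_rot: [0.328, 3.122, -0.003]
ft_force: [-2.3, -7.9, 2.0]
grip_width: 0.589
```

```bash
python3 m.py
```

```text
t43.95 phi -6.0 p [548.0184  73.3575 201.2509] w 51.2mm F [-2.3454 -7.8605  2.0401] M [0.5601 0.0672 1.7564] | Ma(tcp ref) 0.319 Ma(raw) 1.123 qd7 -0.63 q7 1.22 tq7 -1.27
```

Call:
play_rows --pt "1 0 0 0 0.05"

```text
time: 44.08
position: [0.5482, 0.0732, 0.2012]
tool_rot: [0.404, 3.112, -0.003]
ft_force: [2.6, -8.9, -5.0]
grip_width: 0.594
```

```bash
python3 m.py
```

```text
t44.08 phi -8.8 p [548.2025  73.2453 201.2473] w 51.7mm F [ 2.6053 -8.9079 -4.9599] M [ 0.6718 -1.0992  2.0989] | Ma(tcp ref) 0.412 Ma(raw) 1.270 qd7 -0.38 q7 1.17 tq7 -1.70
```

Call:
play_rows --pt "1 0 0 0 0.05"

```text
time: 44.2
position: [0.5489, 0.073, 0.2011]
tool_rot: [0.481, 3.099, -0.003]
ft_force: [2.6, -8.6, -4.4]
grip_width: 0.605
```

```bash
python3 m.py
```

```text
t44.20 phi -11.7 p [548.9432  73.0064 201.1115] w 52.7mm F [ 2.6096 -8.6396 -4.427 ] M [ 0.182  -1.0135  1.7428] | Ma(tcp ref) 0.427 Ma(raw) 1.263 qd7 -0.40 q7 1.12 tq7 -1.48
```

Call:
play_rows --pt "1 0 0 0 0.05"

```text
time: 44.32
position: [0.549, 0.0729, 0.2012]
tool_rot: [0.558, 3.086, -0.003]
ft_force: [5.6, -10.5, -7.6]
grip_width: 0.612
```

```bash
python3 m.py
```

```text
t44.33 phi -14.5 p [549.0212  72.8883 201.2276] w 53.2mm F [  5.5523 -10.4762  -7.6231] M [ 0.6324 -2.0124  2.2839] | Ma(tcp ref) 0.401 Ma(raw) 1.389 qd7 -0.39 q7 1.08 tq7 -1.82
```

Call:
play_rows --pt "1 0 0 0 0.05"

```text
time: 44.45
position: [0.549, 0.0728, 0.2014]
tool_rot: [0.635, 3.071, -0.003]
ft_force: [2.2, -9.8, -4.7]
grip_width: 0.619
```

```bash
python3 m.py
```

```text
t44.45 phi -17.4 p [548.9999  72.7618 201.3717] w 53.8mm F [ 2.1542 -9.8122 -4.738 ] M [ 0.5377 -1.4524  2.2776] | Ma(tcp ref) 0.511 Ma(raw) 1.472 qd7 -0.39 q7 1.03 tq7 -1.79
```

Call:
play_rows --pt "1 0 0 0 0.05"

```text
time: 44.58
position: [0.549, 0.0726, 0.2016]
tool_rot: [0.712, 3.054, -0.003]
ft_force: [2.0, -10.2, -4.6]
grip_width: 0.631
```

```bash
python3 m.py
```

```text
t44.58 phi -20.2 p [548.9958  72.6198 201.6151] w 54.9mm F [  2.0054 -10.1934  -4.6068] M [ 0.4603 -1.5769  2.265 ] | Ma(tcp ref) 0.497 Ma(raw) 1.498 qd7 -0.39 q7 0.98 tq7 -1.76
```

Call:
play_rows --pt "1 0 0 0 0.05"

```text
time: 44.7
position: [0.5483, 0.0728, 0.202]
tool_rot: [0.788, 3.037, -0.002]
ft_force: [-1.0, -9.6, 1.4]
grip_width: 0.638
```

```bash
python3 m.py
```

```text
t44.70 phi -23.1 p [548.2759  72.7901 201.9764] w 55.5mm F [-1.0468 -9.5705  1.3772] M [ 0.3356 -0.8326  2.2144] | Ma(tcp ref) 0.607 Ma(raw) 1.573 qd7 -0.40 q7 0.93 tq7 -1.69
```

Call:
play_rows --pt "1 0 0 0 -0.08" --pt "1 0 0 0 -0.08" --pt "1 0 0 0 -0.08" --pt "1 0 0 0 -0.08" --pt "1 0 0 0 -0.08" --pt "1 0 0 0 -0.05"

```text
time: 45.45
position: [0.5496, 0.0733, 0.2014]
tool_rot: [0.096, 3.134, -0.004]
ft_force: [10.0, 0.3, -8.2]
grip_width: 0.584
```

```bash
python3 m.py
```

```text
t45.45 phi 2.5 p [549.6426  73.2899 201.4393] w 50.8mm F [ 9.9551  0.2919 -8.1697] M [-1.7005 -1.9706 -1.6184] | Ma(tcp ref) -0.335 Ma(raw) -0.474 qd7 0.38 q7 1.37 tq7 1.22
```

Call:
play_rows --pt "1 0 0 0 -0.05"

```text
time: 45.58
position: [0.5489, 0.0735, 0.2016]
tool_rot: [0.019, 3.137, -0.004]
ft_force: [5.0, 1.0, -2.6]
grip_width: 0.587
```

```bash
python3 m.py
```

```text
t45.58 phi 5.3 p [548.9157  73.451  201.6039] w 51.1mm F [ 4.9645  0.9641 -2.6176] M [-2.0091 -0.8785 -1.9808] | Ma(tcp ref) -0.378 Ma(raw) -0.529 qd7 0.39 q7 1.42 tq7 1.43
```

Call:
play_rows --pt "1 0 0 0 -0.05"

```text
time: 45.7
position: [0.5482, 0.0736, 0.2018]
tool_rot: [-0.059, 3.139, -0.004]
ft_force: [2.1, 0.6, -0.6]
grip_width: 0.595
```

```bash
python3 m.py
```

```text
t45.70 phi 8.2 p [548.1831  73.5661 201.8378] w 51.8mm F [ 2.1052  0.6425 -0.571 ] M [-2.1614 -0.2893 -2.1711] | Ma(tcp ref) -0.475 Ma(raw) -0.563 qd7 0.39 q7 1.47 tq7 1.63
```

Call:
play_rows --pt "1 0 0 0 -0.05"

```text
time: 45.82
position: [0.5479, 0.0737, 0.202]
tool_rot: [-0.137, 3.137, -0.004]
ft_force: [-1.8, 1.8, 4.1]
grip_width: 0.6
```

```bash
python3 m.py
```

```text
t45.83 phi 11.0 p [547.877   73.6637 201.9785] w 52.2mm F [-1.825   1.793   4.0568] M [-2.2694  0.3864 -2.206 ] | Ma(tcp ref) -0.329 Ma(raw) -0.489 qd7 0.39 q7 1.52 tq7 1.81
```

Call:
play_rows --pt "1 0 0 0 -0.05"

```text
time: 45.95
position: [0.5482, 0.0737, 0.2019]
tool_rot: [-0.215, 3.132, -0.004]
ft_force: [1.1, 2.5, -0.3]
grip_width: 0.608
```

```bash
python3 m.py
```

```text
t45.95 phi 13.9 p [548.2014  73.7344 201.9244] w 52.9mm F [ 1.1032  2.5283 -0.3304] M [-2.3922 -0.2601 -2.3766] | Ma(tcp ref) -0.334 Ma(raw) -0.598 qd7 0.39 q7 1.57 tq7 1.85
```

Call:
play_rows --pt "1 0 0 0 -0.05"

```text
time: 46.08
position: [0.5481, 0.0738, 0.202]
tool_rot: [-0.294, 3.126, -0.004]
ft_force: [-0.8, 1.9, 0.7]
grip_width: 0.614
```

```bash
python3 m.py
```

```text
t46.08 phi 16.7 p [548.1138  73.8155 201.9972] w 53.5mm F [-0.831   1.9318  0.6675] M [-2.4955 -0.2948 -2.4994] | Ma(tcp ref) -0.458 Ma(raw) -0.642 qd7 0.39 q7 1.61 tq7 2.05
```

Call:
play_rows --pt "1 0 0 0 -0.05"

```text
time: 46.2
position: [0.5485, 0.0739, 0.2018]
tool_rot: [-0.371, 3.116, -0.004]
ft_force: [1.0, 2.5, 0.4]
grip_width: 0.627
```

```bash
python3 m.py
```

```text
t46.20 phi 19.6 p [548.4978  73.8964 201.8477] w 54.6mm F [1.0084 2.542  0.4347] M [-2.5857 -0.7572 -2.6579] | Ma(tcp ref) -0.482 Ma(raw) -0.748 qd7 0.39 q7 1.66 tq7 2.13
```

Call:
play_rows --pt "1 0 0 0 -0.05"

```text
time: 46.32
position: [0.5494, 0.0741, 0.2015]
tool_rot: [-0.449, 3.104, -0.005]
ft_force: [5.0, 3.2, -4.1]
grip_width: 0.63
```

```bash
python3 m.py
```

```text
t46.33 phi 22.5 p [549.364   74.0763 201.533 ] w 54.9mm F [ 4.9545  3.2462 -4.0549] M [-2.3892 -1.6594 -2.6003] | Ma(tcp ref) -0.488 Ma(raw) -0.867 qd7 0.38 q7 1.71 tq7 2.06
```

Call:
play_rows --pt "1 0 0 0 0.08" --pt "1 0 0 0 0.08" --pt "1 0 0 0 0.08" --pt "1 0 0 0 0.08" --pt "1 0 0 0 0.04" --pt "1 0 0 0 0" --pt "1 0 0 0 0" --pt "1 0 0 0 0" --pt "1 0 0 0 0" --pt "1 0 0 0 0" --pt "1 0 0 0 0" --pt "1 0 0 0 0" --pt "1 0 0 0 0"

```text
time: 47.95
position: [0.5483, 0.0735, 0.202]
tool_rot: [0.109, 3.136, -0.003]
ft_force: [1.7, -5.0, -0.4]
grip_width: 0.586
```

```bash
python3 m.py; python3 - <<'E'
from m import *
im=optics.get_image('side')[110:230,180:300];cv2.imwrite('pics/s9.png',cv2.resize(im[:,:,::-1],None,fx=5,fy=5))
im=optics.get_image('top');cv2.imwrite('pics/t9.png',im[:,:,::-1]);rep()
E
```

```text
t47.95 phi 2.0 p [548.3104  73.4509 202.0033] w 51.0mm F [ 1.7483 -4.9725 -0.3741] M [-0.3964 -0.4842  0.404 ] | Ma(tcp ref) 0.051 Ma(raw) 0.528 qd7 -0.00 q7 1.36 tq7 -0.39
t48.05 phi 2.0 p [548.2688  73.4314 201.9756] w 50.6mm F [ 1.1665 -4.6188 -0.3035] M [-0.4214 -0.465   0.4319] | Ma(tcp ref) 0.119 Ma(raw) 0.566 qd7 0.00 q7 1.36 tq7 -0.39
```

View pics/s9.png

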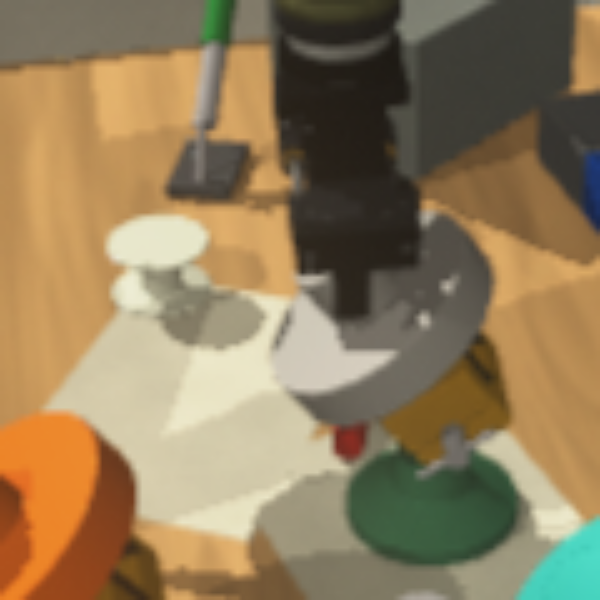

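View pics/t9.png

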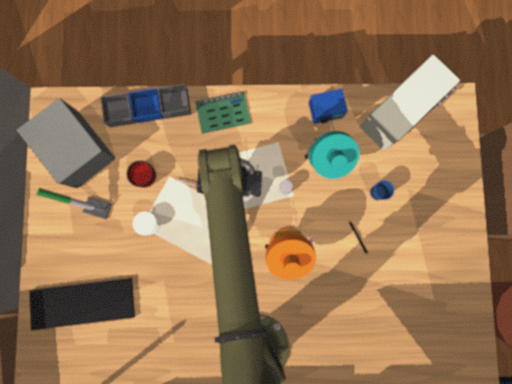

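```bash
python3 -c "
from bench import ticket
print(ticket.close_job())"
```

```text
the job is handed in; nothing more can be done
None
```

I handed the job in at about 48 s, with the fingers still gripping the grey drum's hub, the drum still, and its heavy side at the lowest point as near as I could feel. I expect it within about 10° of the lowest point, against the allowed 20°.

**How I found it:** I gripped the hub and turned the drum in ratcheted strokes both ways, working out the torque about the spindle from the wrist sensor. The weight's torque went from about −0.14 Nm at the start to +0.13 Nm about 220° of gripper turning later. It crossed zero in the direction that means heavy side down, and I stopped the drum at that crossing.

**Last checks:**
- **Balance:** two back-and-forth passes around the final spot left only about +0.02 Nm, roughly 6° off. I allowed for part of this when choosing where to stop.
- **Fits:** the fit over all strokes put the balance point about 3° of drum turn or less from where I stopped, with about ±4° formal error. A fit using only the later strokes put it about 10° away.
- **Grip:** the fingers stood 51 mm apart on the 52 mm hub, with the grip set to 50 N. The drum was still in the last readings.
- **Bystanders:** in the last top and side pictures none of them looked moved. The screwdriver lies mostly under the drum and arm, so only its red end was visible.

**What did not agree:** the friction I measured was about 0.38–0.45 Nm, against the 0.26 Nm given. The fingers stay vertical on a tilted hub, so they slip along it; I think that is the cause. It acts equally both ways, so it should not shift the balance point. The drum has no marks, so its angle comes from torque and gripper turns only.

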